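# Put the dried dispensing tools back in their caddy

### The arm

A 6-joint arm with a two-finger parallel gripper is mounted at the origin on the work surface. World frame = base frame: x ahead of the robot, y to its left, z up, the work surface at z = 0. Lengths are in mm, angles in rad, forces in N, time in s.
With the tool pointing down it reaches from about 275 to 1000 mm from the base axis. Payload 8.4 kg.
Tool frame: the origin (TCP) lies at the very end of the fingers, on their centre line; the grasp point (between the pads) lies 19 mm behind it; z points along the fingers, y is the line along which they close (so a half turn about z gives the same grasp; the last joint's range is limited). The gripper opens to 85 mm and grips with 20 to 120 N. Pads are 22 mm wide; open, the fingers measure 114 mm over their backs; the gripper's body (76 mm by 85 mm) begins 54 mm behind the grasp point. The pads swing forward as they close: fully open they stand 13 mm farther back than shut.
Start: joints at [1.185, 0.353, 1.633, -0, 1.155, -0.002], TCP at [234.028, 579.533, 231.281] pointing down, gripper open.
Joint ranges: [-2.63, 2.63], [-0.92, 2.1], [0.06, 2.66], [-1.3, 4.44], [0, 2.69], [-3.02, 3.02]. Speed limits (rad/s): [2.22, 2.22, 2.79, 3.14, 3.14, 3.14].

### API

Orientations are given as [roll, pitch, yaw] about the fixed x, y, z axes, in that order (R = Rz(yaw) Ry(pitch) Rx(roll)).
In Python, from rig import telemetry, imaging, r gives the robot as it stands. The module is installed in compiled form; this text tells all that it offers.
- The arm moves only by the tool step_arm, never from a script. Its argument "moves" is a list of rows, each a list of 3 entries, a list of its own where there are three numbers: the turn, a rotation vector about the tool's x, y, z scaled (see below), then the shift along the tool's x, y, z scaled (see below), then the opening, from -1 (shut) to 1 (fully open). A call has 1 to 8 rows; each row is the pose to reach, as a shift and turn from the pose commanded when the call began, along the tool's axes at that moment; what a row does not reach only later rows make up. The controller multiplies each number of a shift by 200 mm and each number of a turn by 45 degrees. A row lasts 1/10 s, in which the tool goes at most 50 mm and 8.59 degrees, less where a joint would pass 70% of its speed; a pose out of reach is approached as far as the arm can. A call with a number of a shift or a turn outside -1 to 1 is refused whole. A call with a gripper value outside its range is refused whole. The fingers move at their own pace and stop on an object; "squeeze" is the grip in N (left out, the last holds). Time passes only in rows, so rows that repeat a pose let the fingers close. It gives the time, the measured TCP pose, the force, the opening and the grip force at its end, in the units of the state.
- telemetry.sense(): the state, without advancing time (a new reading comes with each control period).
- imaging.grab_frame(name): name is "scene" or "side" or "wrist"; returns the picture (384x512x3 uint8, red, green, blue); there is no depth.
- imaging.calibration(name): a dict with "fx", "fy", "cx", "cy" (pixels), "cam_to_world" (4x4, takes a point from camera to world coordinates). Camera axes: x right, y up, looking along -z (the intrinsics and any distortion apply to the point x, -y, -z); pixel columns grow to the right and rows downward; lengths in mm; the calibration is good to about 2 mm. A picture is of the moment at which its call begins: read the wrist's pose just before it. calibration takes no time and is no camera call; for the wrist camera it gives the pose at the moment of the call.
- r.sign_off(): hands the job in; it is judged then, once.
Trained networks look in the newest picture that a camera, given by its name, has taken for a name from the list of things; names that differ only in an ending like _2 or _b are one class to them, and where a whole thing is asked for, a point or a joint stands for the part that bears it (a point fixed in the world has none). Each returns a list of dicts, best first, with "conf" (0 to 1); they miss things now and then, are a little off and sometimes report something else, mostly with a low value. They report only what shows in the picture. A call takes as long as a camera call. They do not tell look-alikes from the thing itself.
- imaging.recognise(camera, name): "extent" ([left, top, width, height] in pixels, round what is visible of it).
- imaging.mark_of(camera, name): "xy" ([column, row] in pixels: a listed point, or the origin of a listed thing).
The state is a dict: "clock": time; "qpos": joint angles; "qvel": joint speeds; "joint_efforts": joint torques, N m; "eef_pos": TCP position; "tcp_rot": TCP orientation; "contact_force": force on the tool from outside, world axes, zero at the start; "wrist_torque": the same for the moment, N m; "opening": opening from 0.0 (shut) to 1.0 (fully open); "grasp_force": force on a finger pad.
Only numpy, scipy, OpenCV 4.12 (cv2) and the standard library are available. Lean on these libraries where they do the work, as an engineer would, in place of code of your own. Each camera call takes 0.05 s, during which the arm holds its last target. There are 200 camera calls.

### The job

The dispensing tools are dry: lift every pill spatula up and off its peg, take whatever lies on the sloping rest (thermometer, tweezers), and stand them all upright in the caddy, each in a well of its own and right down on its floor: spatulas with the blade down, thermometer and tweezers with their tips up. Leave the egg cup, the whistle and the pill bottles where they are, and the caddy standing on the shelf.

Things in the scene. Friction and masses are not known exactly. Their poses are not given: they have to be found in the camera images.
- caddy: cream plastic caddy, loose, about 1.6 kg, 36 x 264 x 65 mm (x, y, z) on a foot plate 90 x 280 x 5 mm; origin: centre of its underside. A row along its y of five square wells 24 (x) x 28 (y) mm, centres 52 mm apart; floor of the wells 5 mm above the underside, rim 65 mm. It may get pushed aside during the job
- well0 (a point): centre of the mouth of well 0 of the caddy, at rim height (caddy y = -104 mm)
- well1 (a point): centre of the mouth of well 1 of the caddy, at rim height (caddy y = -52 mm)
- well2 (a point): centre of the mouth of well 2 of the caddy, at rim height (caddy y = 0 mm)
- well3 (a point): centre of the mouth of well 3 of the caddy, at rim height (caddy y = 52 mm)
- well4 (a point): centre of the mouth of well 4 of the caddy, at rim height (caddy y = 104 mm)
- pegstand: fixed dark wooden stand, base 150 x 200 x 12 mm (x -95 to 55), origin at its underside. Beam at x 21-39, top 158 high; three 8 mm steel pegs at y -60, 0, 60 run level from it to -x (axis 160 high), the tip turned up, free end at x -62, its top 170 high, no fixed part higher. A spatula hangs at x -30: to free it raise it about 10 mm (7 to 13), then move it 45 mm or more along -x
- spatula0: steel pill spatula, 182 mm, 60 g. Origin: end of blade; +z towards grip tab, x thin way, y width. Blade 6 x 18 mm (z 0-66), shaft 8 x 12 (to 100), loop 10 x 34 (z 100-134) with opening 22 wide x 22 high (z 106-128), black tab 10 x 22 (z 134-182). Starts hanging blade down by its loop on a peg, its x along the stand's x, tab on top free to pinch from above
- spatula1: steel pill spatula, 182 mm, 60 g. Origin: end of blade; +z towards grip tab, x thin way, y width. Blade 6 x 18 mm (z 0-66), shaft 8 x 12 (to 100), loop 10 x 34 (z 100-134) with opening 22 wide x 22 high (z 106-128), black tab 10 x 22 (z 134-182). Starts hanging blade down by its loop on a peg, its x along the stand's x, tab on top free to pinch from above
- spatula2: steel pill spatula, 182 mm, 60 g. Origin: end of blade; +z towards grip tab, x thin way, y width. Blade 6 x 18 mm (z 0-66), shaft 8 x 12 (to 100), loop 10 x 34 (z 100-134) with opening 22 wide x 22 high (z 106-128), black tab 10 x 22 (z 134-182). Starts hanging blade down by its loop on a peg, its x along the stand's x, tab on top free to pinch from above
- rest: fixed dark wooden sloping rest, base 170 x 170 mm (x -65 to 105), origin at its underside. Two things lie on it at 45 degrees along its x, at y 40 and -40, foot at the -x side against a ledge, upper end on a prop 10 mm wide (y) under each, 124 to 144 mm up the slope; lower support ends 36 mm up. Between 40 and 120 mm from the foot they are free underneath and at both sides
- thermometer: white plastic thermometer stick with a steel tip, 150 mm long, 10 mm thick, 50 g. Origin: centre of the broad end (its foot); +z runs to the tip, y is its width. 16 mm wide (z 0-110), then 10. Starts lying on the rest, +z 45 degrees upward and away along the rest's +x
- tweezers: steel tweezers, one rigid piece, 150 mm long, 10 mm thick, 60 g. Origin: centre of the butt end (its foot); +z runs to the tips, y is its width. 16 mm wide from z = 29 to 109 (two arms), 14 at the butt, 7 at the tips. Starts lying on the rest 80 mm beside the thermometer's place, butt down, +z 45 degrees upward and away along the rest's +x
- bin: fixed cream tilt-out bin behind the caddy, 160 x 210 x 115 mm, holds two pill bottles (bystander, leave it where it is)
- pill0: amber pill bottle, 46 x 85 mm, in the bin (bystander, leave it where it is)
- pill1: amber pill bottle, 46 x 85 mm, in the bin (bystander, leave it where it is)
- eggcup: ceramic egg cup, 50 mm wide, 60 high, origin underside (bystander, leave it where it is)
- whistle: red plastic whistle, 64 mm long, 32 high (bystander, leave it where it is)
Not all that is in view belongs to the job. Leave any orange look-alike of the spatula0 alone.

How it is judged (in metres and radians):
At the end, for the whole second after the job is handed in: every tool present stands in its own well (no two feet closer than 27 mm) with its foot within 13 mm of the well floor, its +z within 0.35 rad of straight up, at rest (under 0.05 m/s); the caddy stands level (within 0.1 rad) (x of spatula0 in the frame of caddy between -0.016 and 0.016 m and y of spatula0 in the frame of caddy between -0.125 and 0.125 m and z of spatula0 in the frame of caddy between -0.01 and 0.018 m and angle between each of spatula0, spatula1, spatula2, thermometer, tweezers's own z axis and vertical below 0.35 rad and linear speed of each of spatula0, spatula1, spatula2, thermometer, tweezers below 0.05 m/s and x of spatula1 in the frame of caddy between -0.016 and 0.016 m and y of spatula1 in the frame of caddy between -0.125 and 0.125 m and z of spatula1 in the frame of caddy between -0.01 and 0.018 m and x of spatula2 in the frame of caddy between -0.016 and 0.016 m and y of spatula2 in the frame of caddy between -0.125 and 0.125 m and z of spatula2 in the frame of caddy between -0.01 and 0.018 m and x of thermometer in the frame of caddy between -0.016 and 0.016 m and y of thermometer in the frame of caddy between -0.125 and 0.125 m and z of thermometer in the frame of caddy between -0.01 and 0.018 m and x of tweezers in the frame of caddy between -0.016 and 0.016 m and y of tweezers in the frame of caddy between -0.125 and 0.125 m and z of tweezers in the frame of caddy between -0.01 and 0.018 m and horizontal distance between each of spatula1, spatula2, thermometer, tweezers and spatula0 above 0.027 m and horizontal distance between each of spatula2, thermometer, tweezers and spatula1 above 0.027 m and horizontal distance between each of thermometer, tweezers and spatula2 above 0.027 m and horizontal distance between tweezers and thermometer above 0.027 m and angle between caddy's own z axis and vertical below 0.1 rad); the robot touches nothing.
It fails at once if the egg cup was moved more than 40 mm (distance of eggcup from where it was at the start of the episode above 0.04 m).
It fails at once if the whistle was moved more than 40 mm (distance of whistle from where it was at the start of the episode above 0.04 m).
It fails at once if a pill bottle was moved more than 40 mm (distance of pill0 from where it was at the start of the episode above 0.04 m).
It fails at once if a pill bottle was moved more than 40 mm (distance of pill1 from where it was at the start of the episode above 0.04 m).
Of spatula0, spatula1, spatula2, thermometer, tweezers only 4 to 5 are there at a start; the rules pass over those that are not, and their reading is None.
At some moment in a run one of caddy may be knocked a few centimetres aside while the robot is not near it.
It also fails if it takes over 210 s, if anything falls off the work surface, if the arm or the gripper's body presses on something with over 40 N, if the wrist force passes 120 N, or if a joint passes its speed limit or range.

## Working session

There is one attempt and no reset: what is moved stays moved. The work goes in short steps, Python scripts to look and compute and a tool call to move; the robot and the scene stay as the last step left them, time stands still between calls to the robot, and variables do not carry over. Pictures are saved under pics/ and viewed, at most 16 in all, crops included, and the job is handed in when it is done.

Besides the shell and the picture viewer there is one more tool, called after "Request:" in YAML: its name, and indented under it one key for each argument. step_arm: Moves the arm, as the interface text tells. Its arguments: {"type":"object","properties":{"moves":{"type":"array"},"squeeze":{"type":"number"}},"required":["moves"]}

```bash
mkdir -p pics; cat > h.py <<'E'
import numpy as np, cv2
from rig import telemetry, imaging, r
from scipy.spatial.transform import Rotation as R
def save(cam,fn):
    im=imaging.grab_frame(cam); cv2.imwrite('pics/'+fn,im[:,:,::-1]); return im
def ray(cam,px,c=None):
    c=c or imaging.calibration(cam); M=np.array(c['cam_to_world'])
    d=np.array([(px[0]-c['cx'])/c['fx'],-(px[1]-c['cy'])/c['fy'],-1]); d=M[:3,:3]@d
    return M[:3,3],d/np.linalg.norm(d)
def at_z(cam,px,z,c=None):
    o,d=ray(cam,px,c); return o+d*(z-o[2])/d[2]
def proj(cam,P,c=None):
    c=c or imaging.calibration(cam); M=np.linalg.inv(np.array(c['cam_to_world'])); p=M[:3,:3]@np.array(P,float)+M[:3,3]
    return np.array([c['cx']+c['fx']*p[0]/-p[2], c['cy']-c['fy']*p[1]/-p[2]])
def tri(rays):
    A=sum(np.eye(3)-np.outer(d,d) for o,d in rays); b=sum((np.eye(3)-np.outer(d,d))@o for o,d in rays)
    return np.linalg.solve(A,b)
E
python3 - <<'E'
from h import *
np.set_printoptions(precision=1,suppress=True)
print(telemetry.sense())
for cam in('scene','side','wrist'):
    save(cam,cam+'0.png'); c=imaging.calibration(cam); print(cam,c['fx'],c['cx'],c['cy'],np.array(c['cam_to_world']),[k for k in c])
for cam in('scene','side'):
    for n in ['caddy','well0','well2','well4','pegstand','spatula0','rest','thermometer','tweezers','eggcup','whistle','bin']:
        m=imaging.mark_of(cam,n); print(cam,n,[(np.round(x['xy'],1).tolist(),round(x['conf'],2)) for x in m][:5])
E
```

```text
{'clock': 0.0, 'qpos': array([ 1.2,  0.4,  1.6,  0. ,  1.2, -0. ]), 'qvel': array([-0.,  0., -0., -0.,  0.,  0.]), 'joint_efforts': array([ -0. , -60.5, -34.2,  -0. ,   0. ,  -0. ]), 'eef_pos': array([233.8, 579.1, 230.5]), 'tcp_rot': array([-3.1, -0. ,  2.8]), 'contact_force': array([ 0.4,  0.6, -0.3]), 'wrist_torque': array([0., 0., 0.]), 'grasp_force': 0.0, 'opening': 0.9992724402121848}
scene 430.25859024544064 258.9475807247514 189.24225409043964 [[   0.8   -0.5    0.4  986.1]
 [   0.6    0.6   -0.5 -657.6]
 [   0.     0.6    0.8 1107.9]
 [   0.     0.     0.     1. ]] ['fx', 'fy', 'cx', 'cy', 'cam_to_world']
side 448.31842970230156 258.2339558147008 193.8622393986008 [[   1.     0.2   -0.2  334.3]
 [  -0.3    0.7   -0.6 -709.6]
 [   0.     0.7    0.7  944.2]
 [   0.     0.     0.     1. ]] ['fx', 'fy', 'cx', 'cy', 'cam_to_world']
wrist 325.93638207371356 258.5555690267745 188.12960167367908 [[  0.4  -0.9  -0.3 165.4]
 [  0.9   0.4   0.1 607.1]
 [ -0.   -0.3   1.  373.5]
 [  0.    0.    0.    1. ]] ['fx', 'fy', 'cx', 'cy', 'cam_to_world']
scene caddy [([248.7, 190.5], 0.77), ([1
[... 1002 characters left out ...]
.5], 0.62), ([228.3, 209.4], 0.59), ([229.9, 226.6], 0.56)]
side well2 [([222.4, 193.5], 0.78), ([214.7, 178.1], 0.67), ([241.5, 236.5], 0.62), ([228.3, 209.4], 0.59), ([229.9, 226.6], 0.56)]
side well4 [([222.4, 193.5], 0.78), ([214.7, 178.1], 0.67), ([241.5, 236.5], 0.62), ([228.3, 209.4], 0.59), ([229.9, 226.6], 0.56)]
side pegstand [([226.3, 143.9], 0.95), ([214.4, 182.0], 0.34)]
side spatula0 [([264.9, 144.0], 0.75), ([219.9, 141.4], 0.68), ([215.1, 132.1], 0.55)]
side rest [([302.2, 336.5], 0.56)]
side thermometer [([277.9, 315.2], 0.93)]
side tweezers []
side eggcup [([165.2, 178.0], 0.79), ([304.1, 335.2], 0.57)]
side whistle [([203.3, 319.9], 0.73)]
side bin [([327.4, 218.7], 0.66)]
```

View pics/scene0.png

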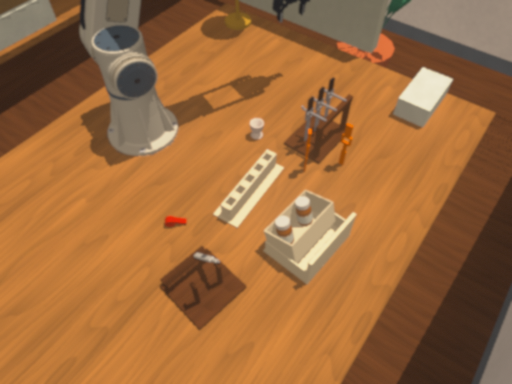

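View pics/side0.png

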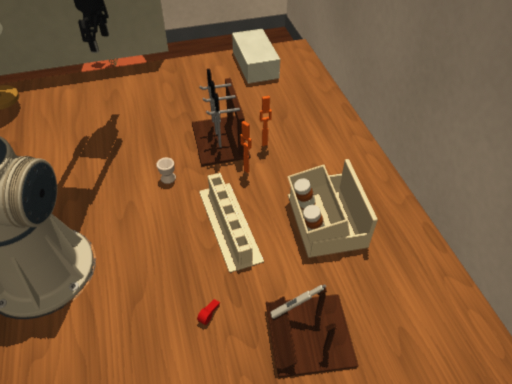

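The scene view shows the caddy at (250,185), the stand with three black tabs at (310,105), (322,98) and (332,90), and two orange look-alikes at (309,145) and (347,140). The rest at (203,285) holds one pale tool at (207,257). In the side view the tool is at (298,300) and the stand at (220,130).

```bash
python3 - <<'E'
from h import *
np.set_printoptions(precision=1,suppress=True)
S=[(267.9,156.5),(256.8,170.2),(251,178.9),(239.3,187.3),(231.8,199.4)]
D=[(214.7,178.1),(222.4,193.5),(228.3,209.4),(229.9,226.6),(241.5,236.5)]
for a,b in zip(S,D): print(at_z('scene',a,65),at_z('side',b,65),tri([ray('scene',a),ray('side',b)]))
for n,a,b,z in [('peg',(322,138.3),(226.3,143.9),0),('rest',(198.4,284.4),(302.2,336.5),0),('egg',(253.7,135.5),(165.2,178),0),('whis',(166.7,222.9),(203.3,319.9),10),('foot',(195.3,252),(277.9,315.2),40),('tip',(219,262),(325,288),120),('bin',(308,244),(327,218),0),('or1',(347,128),(265,99),182),('or2',(309,132),(246,124),182)]:
    print(n,at_z('scene',a,z),at_z('side',b,z),tri([ray('scene',a),ray('side',b)]))
a=cv2.imread('pics/scene0.png')[70:190,270:390]; b=cv2.imread('pics/side0.png')[60:180,180:300]
c=cv2.imread('pics/side0.png')[265:384,250:370]
c=cv2.copyMakeBorder(c,0,120-c.shape[0],0,0,cv2.BORDER_CONSTANT)
cv2.imwrite('pics/crop0.png',cv2.resize(np.hstack([a,b]),(800,400),interpolation=cv2.INTER_CUBIC))
E
```

```text
[470.7 110.6  65. ] [465.6 119.8  65. ] [466.7 118.1  61.3]
[475.8  43.   65. ] [472.7  60.1  65. ] [473.3  49.3  67.4]
[482.    4.1  65. ] [474.6   3.6  65. ] [476.5  11.7  54.1]
[472.8 -43.3  65. ] [465.3 -50.6  65. ] [467.1 -37.7  51.3]
[482.5 -92.7  65. ] [484.9 -87.4  65. ] [484.2 -93.5  70.4]
peg [543.8 342.8   0. ] [542.4 314.6   0. ] [544.3 339.6 -10.4]
rest [ 556.1 -340.     0. ] [ 554.2 -339.3   -0. ] [ 554.9 -338.7   -2.8]
egg [340. 210.   0.] [337.8 220.6   0. ] [338.8 213.1   2.1]
whis [ 351.7 -247.9   10. ] [ 353.6 -245.8   10. ] [ 353.7 -248.6   13.9]
foot [ 500.5 -282.6   40. ] [ 510.8 -294.9   40. ] [ 508.  -293.4   51.8]
tip [ 604.7 -296.8  120. ] [ 607.9 -300.9  120. ] [ 606.7 -300.2  123.3]
bin [732.7 -52.1   0. ] [732.8 -45.5   0. ] [732.2 -49.8   1.4]
or1 [655.4 260.6 182. ] [650.2 268.3 182. ] [652.1 269.7 177.1]
or2 [571.4 177.8 182. ] [570.5 178.5 182. ] [570.8 179.1 181. ]
```

View pics/crop0.png

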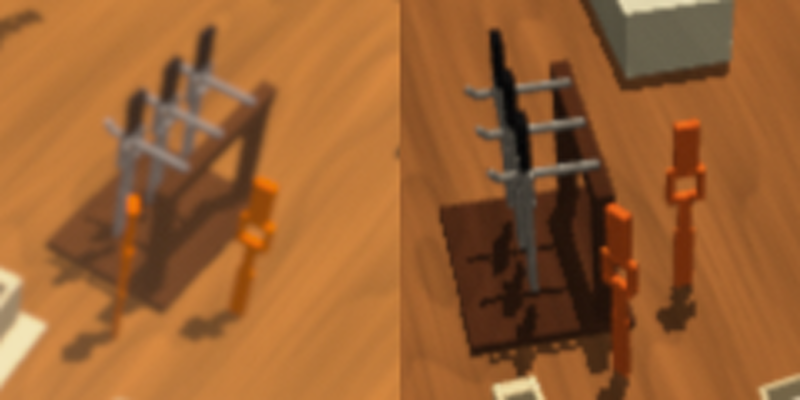

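The crop shows three spatulas on the pegs, black tabs up, with the pegs running towards -x. The two orange copies stand free to the right of the stand. I'll write a move planner, then look with the wrist camera.

```bash
cat >> h.py <<'E'
def T(p,rpy):
    M=np.eye(4); M[:3,:3]=R.from_euler('xyz',rpy).as_matrix(); M[:3,3]=p; return M
def cur():
    s=telemetry.sense(); return T(s['eef_pos'],s['tcp_rot'])
def plan(*tg,start=None):
    """row numbers from start (default measured pose) to each target 4x4"""
    S=cur() if start is None else start
    for G in tg:
        D=np.linalg.inv(S)@G; rv=R.from_matrix(D[:3,:3]).as_rotvec()
        print('turn',np.round(rv/(np.pi/4),4).tolist(),'shift',np.round(D[:3,3]/200,4).tolist(), 'len %.0f ang %.1f'%(np.linalg.norm(D[:3,3]),np.degrees(np.linalg.norm(rv))))
E
python3 - <<'E'
from h import *
np.set_printoptions(precision=3,suppress=True)
s=telemetry.sense(); print(s['eef_pos'],s['tcp_rot'])
C=np.linalg.inv(cur())@np.array(imaging.calibration('wrist')['cam_to_world']); print(C)
for p in ([430,150,360],):
    G=T(p,[np.pi,0,np.pi/2]); plan(G); print(G@C)
    for q in ([475,118,65],[475,-95,65],[500,270,215],[500,390,215]): 
        c=dict(imaging.calibration('wrist'));c['cam_to_world']=G@C;print(proj('wrist',q,c))
E
```

```text
[234.037 579.52  231.298] [3.142 0.    2.758]
[[   0.       0.956    0.294   73.998]
 [   1.      -0.      -0.001    0.091]
 [  -0.001    0.294   -0.956 -142.735]
 [   0.       0.       0.       1.   ]]
turn [0.0, 0.0, 1.5113] shift [-1.7127, -1.6245, -0.6435] len 489 ang 68.0
[[  1.     -0.     -0.001 430.091]
 [  0.      0.956   0.294 223.998]
 [  0.001  -0.294   0.956 502.735]
 [  0.      0.      0.      1.   ]]
[290.913 168.166]
[286.887 300.128]
[345.536  27.785]
[ 359.205 -162.533]
```

```bash
python3 - <<'E'
from h import *
A=T([360,440,320],[np.pi,0,2.2]);B=T([470,290,400],[np.pi,0,np.pi/2])
plan(A); plan(B,start=A)
E
```

```text
turn [0.0, 0.0, 0.7102] shift [-0.8452, -0.411, -0.4435] len 208 ang 32.0
turn [0.0, -0.0, 0.8011] shift [-0.93, 0.0033, -0.4] len 202 ang 36.1
```

Request:
step_arm:
  moves:
    - [[0, 0, 0.71], [-0.845, -0.41, -0.4435], 1]
    - [[0, 0, 0.71], [-0.845, -0.41, -0.4435], 1]
    - [[0, 0, 0.71], [-0.845, -0.41, -0.4435], 1]
    - [[0, 0, 0.71], [-0.845, -0.41, -0.4435], 1]
    - [[0, 0, 0.71], [-0.845, -0.41, -0.4435], 1]

```text
clock: 1.85
eef_pos: [363.4, 438.0, 323.0]
tcp_rot: [3.137, 0.0, 2.194]
contact_force: [0.5, 0.3, -0.6]
opening: 1.003
grasp_force: 0.0
```

Request:
step_arm:
  moves:
    - [[0, 0, 0.8], [-0.93, 0, -0.4], 1]
    - [[0, 0, 0.8], [-0.93, 0, -0.4], 1]
    - [[0, 0, 0.8], [-0.93, 0, -0.4], 1]
    - [[0, 0, 0.8], [-0.93, 0, -0.4], 1]
    - [[0, 0, 0.8], [-0.93, 0, -0.4], 1]
    - [[0, 0, 0.8], [-0.93, 0, -0.4], 1]

```text
clock: 2.45
eef_pos: [470.0, 289.4, 400.1]
tcp_rot: [3.141, -0.001, 1.571]
contact_force: [-0.8, 0.1, -0.0]
opening: 1.002
grasp_force: 0.0
```

```bash
python3 - <<'E'
from h import *
np.set_printoptions(precision=1,suppress=True)
s=telemetry.sense(); print(s['clock'],s['eef_pos'],s['tcp_rot'])
im=save('wrist','w1.png'); cv2.imwrite('pics/w1b.png',cv2.resize(im[:,:,::-1],(768,576),interpolation=cv2.INTER_CUBIC))
for n,z in [('spatula0',36),('pegstand',0),('well0',65),('eggcup',0),('caddy',0)]:
    print(n,[(np.round(x['xy'],1).tolist(),round(x['conf'],2),at_z('wrist',x['xy'],z)[:2]) for x in imaging.mark_of('wrist',n)])
E
```

```text
2.45 [470.  289.4 400.1] [ 3.1 -0.   1.6]
spatula0 [([293.4, 65.0], 0.95, array([519.3, 397.1])), ([366.1, 140.1], 0.86, array([636. , 288.3])), ([317.8, 198.1], 0.83, array([566.5, 192.8])), ([289.2, 104.6], 0.65, array([515. , 341.2])), ([289.4, 144.7], 0.64, array([517.2, 280.6]))]
pegstand [([304.8, 108.6], 0.59, array([543.3, 333.5]))]
well0 [([260.2, 305.4], 0.91, array([473. ,   7.2])), ([261.6, 352.9], 0.86, array([476.2, -94.3])), ([257.1, 250.8], 0.79, array([467.3, 111.8])), ([263.1, 331.8], 0.71, array([478.5, -47.9])), ([261.6, 278.3], 0.55, array([475. ,  60.6]))]
eggcup [([182.5, 175.5], 0.72, array([338.3, 220.5]))]
caddy [([259.3, 284.1], 0.62, array([471.7,   6.1]))]
```

View pics/w1b.png

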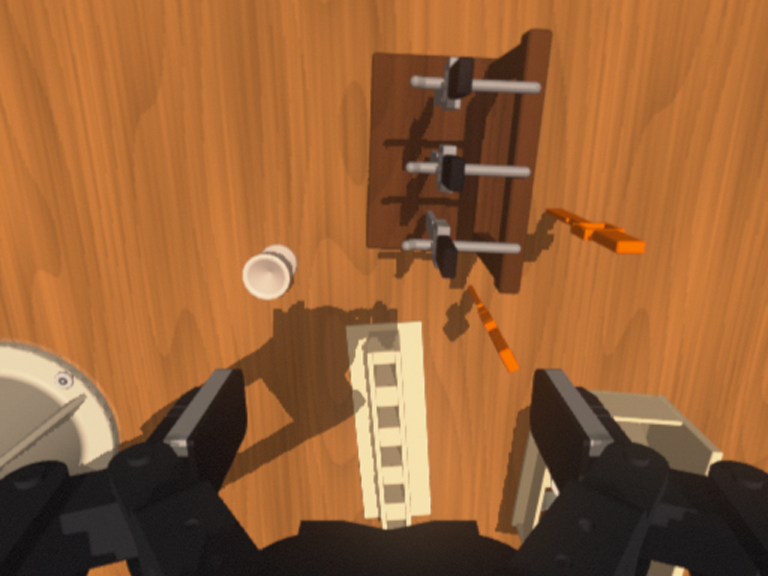

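The wrist view shows the stand at (455,165), with peg tips at (415,81), (410,167) and (407,245) and the three tabs to the right of the tips. The egg cup is at (270,270), the caddy wells run from (383,375) down to (398,510), and the orange copies are at (495,330) and (600,232).

```bash
python3 - <<'E'
from h import *
np.set_printoptions(precision=1,suppress=True)
c=imaging.calibration('wrist')
f=lambda u,v,z: at_z('wrist',(u/1.5,v/1.5),z,c)[:2]
for a,b in [((415,81),(538,87)),((410,167),(527,172)),((407,245),(518,247))]:
    A,B=f(*a,167),f(*b,162); print('peg',A,B,np.degrees(np.arctan2(*(B-A)[::-1])))
print('base',f(373,55,12),f(367,247,12))
im=cv2.imread('pics/w1.png'); 
cv2.imwrite('pics/w1c.png',cv2.resize(im[25:195,240:440],(800,680))[:600]) 
# model overlay fit: tabs dark mask
g=cv2.cvtColor(im,cv2.COLOR_BGR2HSV); m=((g[:,:,2]<45)&(g[:,:,1]<120)).astype(np.uint8); m[230:]=0
n,l,st,ce=cv2.connectedComponentsWithStats(m)
for i in range(1,n):
    if st[i,4]>40:
        ys,xs=np.where(l==i); pts=np.c_[xs,ys].astype(np.float32); print(st[i],ce[i],cv2.minAreaRect(pts))
        # far end from nadir
        nd=proj('wrist',np.array([*np.array(c['cam_to_world'])[:2,3],0]),c); print(nd)
        for k,z in((st[i,1],0),):pass
        for z in (194,): print(at_z('wrist',ce[i],z,c))
for p in ([519.3,397],[515,341.2],[517.2,280.6]):
    print([proj('wrist',[*p,z],c)*1.5 for z in (170,218)])
E
```

```text
peg [488.3 400.1] [577.7 396.8] -2.069339733916972
peg [485.8 340.3] [575.  336.6] -2.3546950686254426
peg [484.5 280.6] [573.  278.2] -1.5229711520126668
base [453.8 438. ] [446.2 242.9]
[295 104  11  22 116] [298.3 113.6] ((298.23529052734375, 114.05883026123047), (8.731282234191895, 20.858062744140625), 14.03624439239502)
[259.3  87.4]
[510.8 339.9 194. ]
[array([458.8,  85.4]), array([469.5,  78.4])]
[array([449.5, 166.2]), array([458.3, 171.3])]
[array([449.1, 246. ]), array([457.3, 261.8])]
```

```bash
python3 - <<'E'
from h import *
S=cur();A=T([513.5,279,250],[np.pi,0,1.534]);B=T([513.5,279,177],[np.pi,0,1.534])
plan(A); plan(B,start=A)
E
```

```text
turn [-0.0014, 0.0006, 0.0515] shift [-0.0595, 0.2249, 0.7462] len 156 ang 2.3
turn [-0.0, -0.0, 0.0] shift [-0.0, -0.0, 0.365] len 73 ang 0.0
```

Request:
step_arm:
  moves:
    - [[0, 0, 0.05], [-0.06, 0.22, 0.2], 0.5]
    - [[0, 0, 0.05], [-0.06, 0.22, 0.45], 0.5]
    - [[0, 0, 0.05], [-0.06, 0.22, 0.7], 0.5]
    - [[0, 0, 0.05], [-0.06, 0.22, 0.745], 0.5]
    - [[0, 0, 0.05], [-0.06, 0.22, 0.745], 0.5]

```text
clock: 3.25
eef_pos: [511.4, 277.5, 247.4]
tcp_rot: [-3.136, 0.003, 1.534]
contact_force: [-0.2, -0.0, 0.5]
opening: 0.746
grasp_force: 0.0
```

```bash
python3 - <<'E'
from h import *
s=telemetry.sense(); print(s['clock'],s['eef_pos'],s['tcp_rot'])
im=save('wrist','w2.png')
E
```

```text
3.25 [511.37959875 277.54446207 247.41246615] [-3.13594907  0.00319394  1.53395927]
```

View pics/w2.png

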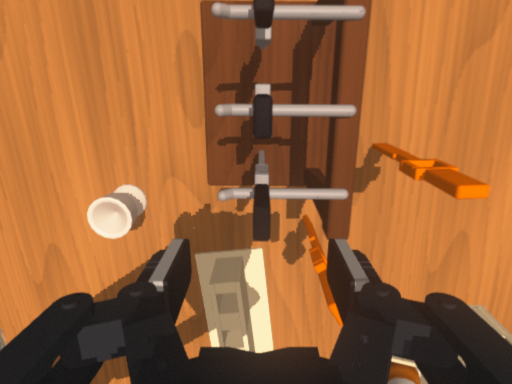

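The tab sits midway between the fingers, with its top at (262,228) and the fingers at columns 165 and 350. Descending.

Request:
step_arm:
  moves:
    - [[0, 0, 0], [0, 0.01, 0.18], 0.5]
    - [[0, 0, 0], [0, 0.01, 0.36], 0.5]
    - [[0, 0, 0], [0, 0.01, 0.36], 0.5]
    - [[0, 0, 0], [0, 0.01, 0.36], -1]
    - [[0, 0, 0], [0, 0.01, 0.36], -1]
    - [[0, 0, 0], [0, 0.01, 0.36], -1]
    - [[0, 0, 0], [0, 0.01, 0.36], -1]
    - [[0, 0, 0], [0, 0.01, 0.36], -1]
  squeeze: 50

```text
clock: 4.1
eef_pos: [516.3, 278.3, 180.5]
tcp_rot: [3.14, -0.001, 1.533]
contact_force: [-0.7, 0.4, 6.9]
opening: 0.113
grasp_force: 53.1
```

Request:
step_arm:
  moves:
    - [[0, 0, 0], [0, 0, -0.025], -1]
    - [[0, 0, 0], [0, 0, -0.05], -1]
    - [[0, 0, 0], [0, 0, -0.05], -1]

```text
clock: 4.4
eef_pos: [515.9, 278.0, 189.8]
tcp_rot: [3.141, -0.001, 1.533]
contact_force: [0.0, 0.3, -0.8]
opening: 0.107
grasp_force: 51.9
```

Request:
step_arm:
  moves:
    - [[0, 0, 0], [0, -0.08, 0], -1]
    - [[0, 0, 0], [0, -0.2, 0], -1]
    - [[0, 0, 0], [0, -0.32, 0], -1]
    - [[0, 0, 0], [0, -0.32, 0], -1]
    - [[0, 0, 0], [0, -0.32, -0.2], -1]
    - [[0, 0, 0], [0, -0.32, -0.45], -1]
    - [[0, 0, 0], [0, -0.32, -0.6], -1]
    - [[0, 0, 0], [0, -0.32, -0.6], -1]

```text
clock: 5.2
eef_pos: [453.4, 281.5, 313.7]
tcp_rot: [3.135, -0.004, 1.533]
contact_force: [-0.0, 0.1, 0.1]
opening: 0.109
grasp_force: 52.0
```

```bash
cat > cad.py <<'E'
from h import *
np.set_printoptions(precision=1,suppress=True)
def caddy(cams=('scene','side')):
    "fit caddy pose to well points: 5 wells, spacing 52, height 65"
    P=[]
    for cam in cams:
        imaging.grab_frame(cam)
        for x in imaging.mark_of(cam,'well0'):
            if x['conf']>.4: P.append((*at_z(cam,x['xy'],65)[:2],cam,x['conf']))
    return P
def fit(P,guess=(472,9,.04)):
    from scipy.optimize import least_squares
    X=np.array([p[:2] for p in P])
    def res(v):
        u=np.array([-np.sin(v[2]),np.cos(v[2])]); W=np.array(v[:2])+np.outer(52*np.arange(-2,3),u)
        d=np.linalg.norm(X[:,None]-W[None],axis=2); i=d.argmin(1); return (X-W[i]).ravel()
    s=least_squares(res,guess,loss='soft_l1',f_scale=5,x_scale=[5,5,.03]); v=s.x
    u=np.array([-np.sin(v[2]),np.cos(v[2])]); return v,np.array(v[:2])+np.outer(52*np.arange(-2,3),u),np.round(np.linalg.norm(res(v).reshape(-1,2),axis=1),1)
E
python3 - <<'E'
from cad import *
s=telemetry.sense(); print(s['clock'],s['eef_pos'],s['tcp_rot'],s['opening'],s['grasp_force'])
for cams in (('scene',),('side',),('wrist',)):
    P=caddy(cams); 
    if len(P)>1: v,W,e=fit(P); print(cams,len(P),v[:2],v[2].round(3),e)
im=save('wrist','w3.png')
E
```

```text
5.2 [453.4 281.5 313.7] [ 3.1 -0.   1.5] 0.10921157829639479 51.98874056339264
('scene',) 6 [470.8   2.6] 0.043 [  7.6  14.6  13.8  19.7 188.5  17.3]
('side',) 7 [471.5  14.6] 0.053 [ 10.    9.   14.6   1.1   2.2 145.5 121.3]
('wrist',) 2 [472.9  10.5] 0.015 [0.3 0.3]
```

View pics/w3.png

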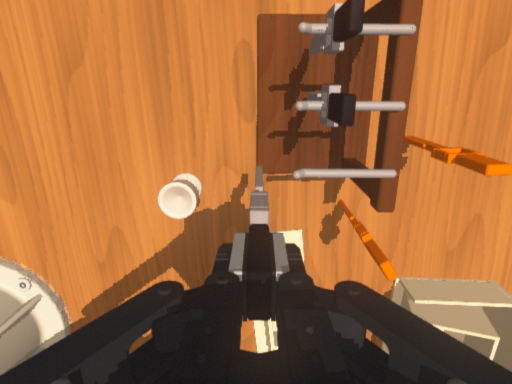

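The spatula is held straight: its tab is between the fingers at (260,250) and the lowest peg is now empty. Next I'll measure the caddy accurately from the first wrist picture.

```bash
cat >> h.py <<'E'
Ct=np.array([[0,.956,.294,74],[1,0,-.001,.1],[-.001,.294,-.956,-142.7],[0,0,0,1]])
def top(im,cam,c,z,x0=420,x1=530,y0=-150,y1=160,s=2.5):
    "top-down picture of plane z; col=(y1-y)*s,row=(x1-x)*s"
    q=[(x0,y0),(x0,y1),(x1,y0),(x1,y1)]
    src=np.float32([proj(cam,[*p,z],c) for p in q]); dst=np.float32([((y1-y)*s,(x1-x)*s) for x,y in q])
    return cv2.warpPerspective(im,cv2.getPerspectiveTransform(src,dst),(int((y1-y0)*s),int((x1-x0)*s)),flags=cv2.INTER_CUBIC)
E
python3 - <<'E'
from h import *
c=dict(imaging.calibration('wrist'))
s=imaging.calibration('wrist')
C=np.linalg.inv(cur())@np.array(s['cam_to_world'])
c['cam_to_world']=T([470,289.4,400.1],[3.141,-.001,1.571])@C
im=cv2.imread('pics/w1.png')
a=top(im,'wrist',c,65); b=top(im,'wrist',c,5)
cv2.imwrite('pics/top1.png',np.vstack([a,b]))
E
```

```text
(no output)
```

View pics/top1.png

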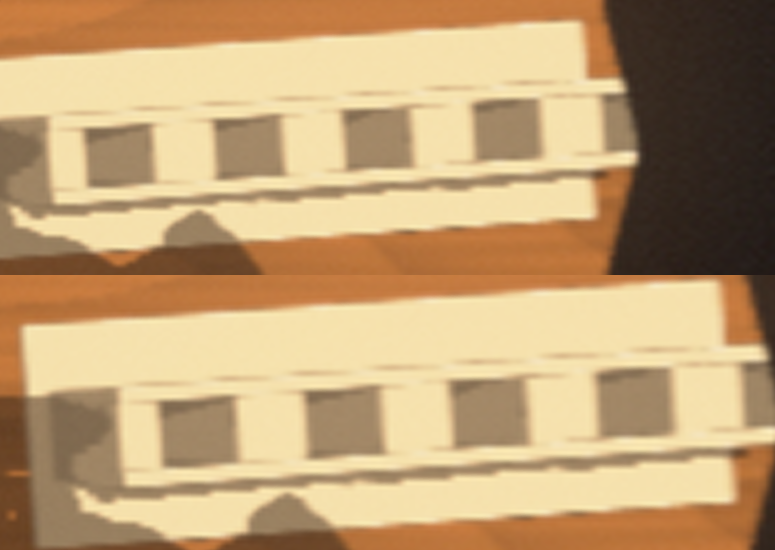

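```bash
python3 - <<'E'
from h import *
np.set_printoptions(precision=1,suppress=True)
print(at_z('wrist',(260,167),169),at_z('wrist',(260,192),169+66),cur()[:3,3])
im=cv2.imread('pics/w3.png')[155:215,235:285]; print(im[5:45,25].tolist()[::3])
A=T([474.4,8.5,313],[np.pi,0,1.636]); M=T([462,145,313],[np.pi,0,1.59])
plan(M); plan(A,start=M)
E
```

```text
[453.4 287.5 169. ] [453.3 285.6 235. ] [451.  279.9 307.5]
[[41, 75, 134], [43, 75, 133], [81, 98, 128], [100, 110, 126], [99, 110, 128], [100, 110, 127], [101, 110, 127], [100, 110, 128], [99, 109, 127], [156, 173, 193], [154, 169, 190], [120, 133, 151], [100, 110, 128], [99, 111, 128]]
turn [-0.0027, 0.0018, -0.0731] shift [-0.6719, 0.0809, -0.0267] len 135 ang 3.3
turn [0.0, 0.0, -0.0586] shift [-0.6836, 0.0489, 0.0] len 137 ang 2.6
```

Request:
step_arm:
  moves:
    - [[0, 0, -0.073], [-0.2, 0.08, -0.02], -1]
    - [[0, 0, -0.073], [-0.45, 0.08, -0.02], -1]
    - [[0, 0, -0.073], [-0.67, 0.08, -0.02], -1]
    - [[0, 0, -0.1], [-0.9, 0.1, -0.02], -1]
    - [[0, 0, -0.1], [-1, 0.11, -0.02], -1]
    - [[0, 0, -0.1], [-1, 0.11, -0.02], -1]

```text
clock: 6.15
eef_pos: [465.6, 77.2, 312.3]
tcp_rot: [-3.14, 0.001, 1.608]
contact_force: [-0.6, 0.4, -0.3]
opening: 0.113
grasp_force: 51.9
```

```bash
python3 - <<'E'
from h import *
s=telemetry.sense(); print(s['clock'],s['eef_pos'],s['tcp_rot'])
A=T([474.4,9.5,240],[np.pi,0,1.636]); B=T([474.4,9.5,150],[np.pi,0,1.636]); plan(A,B)
E
```

```text
6.15 [465.60868627  77.20805653 312.32621088] [-3.14044221e+00  8.07782920e-04  1.60791086e+00]
turn [-0.0015, 0.001, -0.0358] shift [-0.3396, 0.0318, 0.3619] len 99 ang 1.6
turn [-0.0015, 0.001, -0.0358] shift [-0.3393, 0.0323, 0.8119] len 176 ang 1.6
```

Request:
step_arm:
  moves:
    - [[0, 0, -0.036], [-0.2, 0.032, 0], -1]
    - [[0, 0, -0.036], [-0.34, 0.032, 0.1], -1]
    - [[0, 0, -0.036], [-0.34, 0.032, 0.35], -1]
    - [[0, 0, -0.036], [-0.34, 0.032, 0.35], -1]
    - [[0, 0, -0.036], [-0.34, 0.032, 0.35], -1]

```text
clock: 6.65
eef_pos: [474.6, 12.7, 242.8]
tcp_rot: [-3.139, -0.0, 1.64]
contact_force: [-0.1, 0.8, 1.2]
opening: 0.109
grasp_force: 51.9
```

```bash
python3 - <<'E'
from h import *
s=telemetry.sense(); print(s['clock'],s['eef_pos'],s['tcp_rot'])
B=T([474.4,9.5,150],[np.pi,0,1.636]); plan(B)
im=save('scene','s2.png'); b=save('side','d2.png')
cv2.imwrite('pics/cmp2.png',cv2.resize(np.hstack([im[110:250,190:330],b[110:250,160:300]])[:,:,::-1],(800,400),interpolation=cv2.INTER_CUBIC))
E
```

```text
6.65 [474.57542075  12.65691953 242.77596913] [-3.13889602e+00 -4.90338077e-04  1.63976937e+00]
turn [-0.0034, -0.0006, 0.0048] shift [-0.0159, -0.0007, 0.4639] len 93 ang 0.3
```

View pics/cmp2.png

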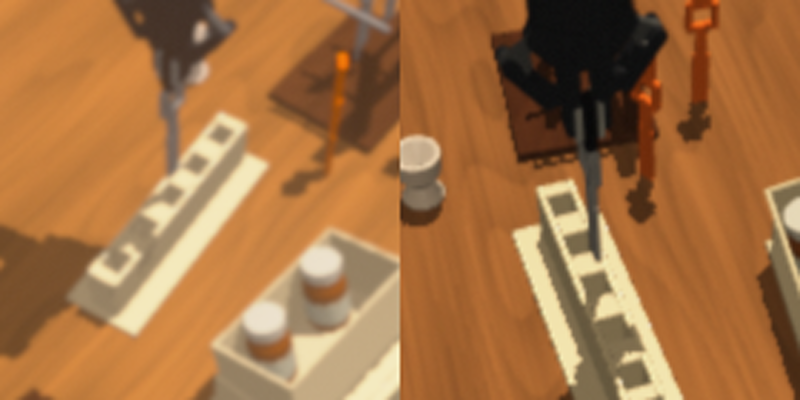

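The blade tip is over the middle well, at (172,175) in the left crop and (597,255) in the right one. Inserting.

Request:
step_arm:
  moves:
    - [[0, 0, 0], [0, 0, 0.12], -1]
    - [[0, 0, 0], [0, 0, 0.24], -1]
    - [[0, 0, 0], [0, 0, 0.34], -1]
    - [[0, 0, 0], [0, 0, 0.42], -1]
    - [[0, 0, 0], [0, 0, 0.44], -1]
    - [[0, 0, 0], [0, 0, 0.44], -1]

```text
clock: 7.35
eef_pos: [475.8, 12.4, 156.0]
tcp_rot: [3.14, -0.0, 1.64]
contact_force: [-0.6, 0.3, -1.2]
opening: 0.109
grasp_force: 51.8
```

Request:
step_arm:
  moves:
    - [[0, 0, 0], [-0.015, 0, 0.01], -1]
    - [[0, 0, 0], [-0.015, 0, 0.03], -1]
    - [[0, 0, 0], [-0.015, 0, 0.03], -1]
    - [[0, 0, 0], [-0.015, 0, 0.03], -1]

```text
clock: 7.75
eef_pos: [476.1, 8.8, 149.7]
tcp_rot: [3.14, 0.0, 1.639]
contact_force: [0.7, -0.5, 3.4]
opening: 0.111
grasp_force: 52.5
```

Request:
step_arm:
  moves:
    - [[0, 0, 0], [0, 0, 0], 0.4]
    - [[0, 0, 0], [0, 0, 0], 0.4]
    - [[0, 0, 0], [0, 0, 0], 0.4]
    - [[0, 0, 0], [0, 0, -0.2], 0.4]
    - [[0, 0, 0], [0, 0, -0.45], 0.4]
    - [[0, 0, 0], [0, 0, -0.7], 0.4]
    - [[0, 0, 0], [0.05, 0, -0.9], 0.5]
    - [[0, 0, 0], [0.25, 0, -0.95], 0.5]

```text
clock: 8.55
eef_pos: [473.9, 57.6, 344.0]
tcp_rot: [3.134, 0.001, 1.636]
contact_force: [0.8, 0.1, -1.3]
opening: 0.751
grasp_force: 0.0
```

```bash
python3 - <<'E'
from h import *
s=telemetry.sense(); print(s['clock'],s['eef_pos'],s['tcp_rot'])
A=T([515,200,320],[np.pi,0,1.534]); B=T([515,339,280],[np.pi,0,1.534]); plan(A,B); plan(B,start=A)
E
```

```text
8.55 [473.94962464  57.56237297 343.9572508 ] [3.13411758e+00 7.71191010e-04 1.63616202e+00]
turn [0.0096, 0.0005, 0.1301] shift [0.6974, 0.2504, 0.1211] len 150 ang 5.9
turn [0.0096, 0.0005, 0.1301] shift [1.391, 0.2943, 0.3209] len 292 ang 5.9
turn [-0.0, -0.0, 0.0] shift [0.6945, -0.0256, 0.2] len 145 ang 0.0
```

Request:
step_arm:
  moves:
    - [[0, 0, 0.13], [0.2, 0.1, 0.05], 0.2]
    - [[0, 0, 0.13], [0.45, 0.2, 0.12], 0.2]
    - [[0, 0, 0.13], [0.7, 0.25, 0.2], 0.2]
    - [[0, 0, 0.13], [0.95, 0.27, 0.25], 0.2]
    - [[0, 0, 0.13], [1, 0.27, 0.25], 0.2]
    - [[0, 0, 0.13], [1, 0.27, 0.25], 0.2]

```text
clock: 9.15
eef_pos: [511.2, 264.5, 287.7]
tcp_rot: [-3.14, 0.0, 1.54]
contact_force: [0.3, 0.1, -0.7]
opening: 0.604
grasp_force: 0.0
```

```bash
python3 - <<'E'
from h import *
np.set_printoptions(precision=1,suppress=True)
s=telemetry.sense(); print(s['clock'],s['eef_pos'],s['tcp_rot'])
A=T([515.5,339.5,250],[np.pi,0,1.534]); B=T([515.5,339.5,178],[np.pi,0,1.534]); plan(A,B)
im=save('wrist','w4.png')
print([(np.round(x['xy']),round(x['conf'],2),at_z('wrist',x['xy'],36)[:2]) for x in imaging.mark_of('wrist','spatula0')])
c=imaging.calibration('wrist')
for p in ([515,339],[517,399]): print([proj('wrist',[*p,z],c) for z in (170,218)])
E
```

```text
9.15 [511.2 264.5 287.7] [-3.1  0.   1.5]
turn [-0.0024, 0.0004, 0.0082] shift [0.3755, 0.0103, 0.1886] len 84 ang 0.4
turn [-0.0024, 0.0004, 0.0082] shift [0.3756, 0.0109, 0.5486] len 133 ang 0.4
[(array([262.,  34.]), 0.84, array([521.1, 393.6])), (array([365., 131.]), 0.82, array([641.1, 282.4])), (array([135., 180.]), 0.73, array([356.1, 230.9])), (array([303., 202.]), 0.61, array([567.3, 193.6])), (array([373., 373.]), 0.3, array([677.5, -87.6]))]
[array([258.3,  84.5]), array([258. ,  83.9])]
[array([258.4,  -4.2]), array([258.2, -26.9])]
```

View pics/w4.png

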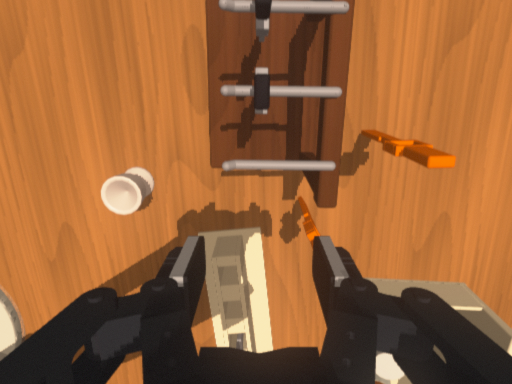

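The middle tab is at (262,92), on the stand's middle peg. The row suggests its y is about 337.

Request:
step_arm:
  moves:
    - [[0, 0, 0], [0.2, 0.015, 0.1], 0.2]
    - [[0, 0, 0], [0.365, 0.015, 0.19], 0.2]
    - [[0, 0, 0], [0.365, 0.015, 0.19], 0.2]

```text
clock: 9.55
eef_pos: [516.8, 335.8, 248.8]
tcp_rot: [-3.139, 0.001, 1.538]
contact_force: [-0.5, 0.4, -0.1]
opening: 0.6
grasp_force: 0.0
```

```bash
python3 - <<'E'
from h import *
np.set_printoptions(precision=1,suppress=True)
c=imaging.calibration('wrist')
s=telemetry.sense(); print(s['clock'],s['eef_pos'],s['tcp_rot'])
im=save('wrist','w5.png')[:,:,::-1]
c2=imaging.calibration('wrist'); print(np.array(c2['cam_to_world'])[:3,3]-np.array(c['cam_to_world'])[:3,3])
g=im.max(2); m=(g<60).astype(np.uint8); n,l,st,ce=cv2.connectedComponentsWithStats(m)
for i in range(1,n):
    if 200<st[i,4]<3000: print(st[i],ce[i])
print([proj('wrist',[515,y,z],c) for y,z in ((337,218),(337,170))])
E
```

```text
9.55 [516.8 335.8 248.8] [-3.1  0.   1.5]
[ 0.1 -1.3  1. ]
[247  96  19  40 470] [256.  120.8]
[247 183  18  54 827] [255.6 210.7]
[array([253.2, 221.9]), array([254.5, 195.5])]
```

Request:
step_arm:
  moves:
    - [[0, 0, 0], [0.005, 0, 0.18], 0.2]
    - [[0, 0, 0], [0.005, 0, 0.355], 0.2]
    - [[0, 0, 0], [0.005, 0, 0.355], 0.2]
    - [[0, 0, 0], [0.005, 0, 0.355], -1]
    - [[0, 0, 0], [0.005, 0, 0.355], -1]
    - [[0, 0, 0], [0.005, 0, 0.355], -1]
    - [[0, 0, 0], [0.005, 0, 0.355], -1]

```text
clock: 10.3
eef_pos: [518.5, 336.2, 182.0]
tcp_rot: [3.139, -0.002, 1.537]
contact_force: [0.4, -1.6, 6.8]
opening: 0.109
grasp_force: 50.8
```

Request:
step_arm:
  moves:
    - [[0, 0, 0], [0, 0, -0.025], -1]
    - [[0, 0, 0], [0, 0, -0.05], -1]
    - [[0, 0, 0], [0, 0, -0.05], -1]

```text
clock: 10.6
eef_pos: [517.8, 336.2, 191.0]
tcp_rot: [3.141, -0.001, 1.537]
contact_force: [0.3, 0.1, -1.2]
opening: 0.109
grasp_force: 49.6
```

Request:
step_arm:
  moves:
    - [[0, 0, 0], [0, -0.08, 0], -1]
    - [[0, 0, 0], [0, -0.2, 0], -1]
    - [[0, 0, 0], [0, -0.32, 0], -1]
    - [[0, 0, 0], [0, -0.32, 0], -1]
    - [[0, 0, 0], [0, -0.32, -0.2], -1]
    - [[0, 0, 0], [0, -0.32, -0.45], -1]
    - [[0, 0, 0], [0, -0.32, -0.65], -1]
    - [[0, 0, 0], [0, -0.32, -0.65], -1]

```text
clock: 11.4
eef_pos: [455.6, 339.7, 326.1]
tcp_rot: [3.134, -0.006, 1.537]
contact_force: [0.1, -0.1, -1.0]
opening: 0.111
grasp_force: 49.7
```

```bash
cat > watch.py <<'E'
from cad import *
import sys
def edge():
    """mean abs difference of scene/side caddy region vs first pictures, and caddy position by networks"""
    for cam in ('scene','side'):
        im=save(cam,cam+'_now.png')
        m=[x for x in imaging.mark_of(cam,'caddy') if x['conf']>.3][:2]
        print(cam,[(np.round(at_z(cam,x['xy'],0)[:2],0),round(x['conf'],2)) for x in m])
        # foot plate corner shift by phase correlation against reference picture
        ref=cv2.imread('pics/%s0.png'%cam)[:,:,::-1]
        pts=[proj(cam,p) for p in ([439,-135,5],[528,-129,5],[420,147,5],[510,151,5])]
        for p in pts:
            u,v=np.int32(np.round(p)); t=cv2.cvtColor(np.ascontiguousarray(ref[v-9:v+10,u-9:u+10]),cv2.COLOR_RGB2GRAY); w=cv2.cvtColor(np.ascontiguousarray(im[v-24:v+25,u-24:u+25]),cv2.COLOR_RGB2GRAY)
            q=cv2.matchTemplate(w,t,cv2.TM_CCOEFF_NORMED); _,s,_,loc=cv2.minMaxLoc(q); print('  corner',u,v,'moved',loc[0]-15,loc[1]-15,round(s,2))
if __name__=='__main__': edge()
E
python3 - <<'E'
from watch import *
s=telemetry.sense(); print(s['clock'],s['eef_pos'],s['tcp_rot'],s['opening'])
edge()
print('blade edge'); 
im=save('wrist','w6.png')[:,:,::-1]; print(im[140:200:3,258].tolist())
A=T([466,200,330],[np.pi,0,1.57]); B=T([471,60.4,330],[np.pi,0,1.636]); plan(A,B)
E
```

```text
11.4 [455.6 339.7 326.1] [ 3.1 -0.   1.5] 0.11131586881605489
scene [(array([487.,   8.]), 0.67)]
  corner 213 213 moved 0 0 1.0
  corner 237 226 moved 0 0 1.0
  corner 262 155 moved 0 0 0.95
  corner 284 166 moved 0 0 1.0
side [(array([471.,  -0.]), 0.86), (array([483., 593.]), 0.63)]
  corner 229 271 moved 0 0 1.0
  corner 263 260 moved 0 0 1.0
  corner 198 189 moved -2 -12 0.91
  corner 229 182 moved -9 -12 0.69
blade edge
[[40, 73, 128], [38, 73, 126], [39, 69, 121], [38, 69, 119], [37, 67, 118], [36, 66, 116], [37, 66, 117], [40, 69, 118], [95, 106, 126], [100, 111, 129], [100, 109, 127], [102, 112, 128], [104, 113, 129], [102, 112, 128], [105, 116, 132], [173, 188, 211], [118, 129, 146], [100, 111, 126], [102, 110, 126], [99, 110, 126]]
turn [-0.0031, 0.0024, -0.0416] shift [-0.6847, 0.0894, -0.0585] len 139 ang 1.9
turn [-0.0032, 0.0023, -0.1256] shift [-1.3815, 0.1378, -0.0573] len 278 ang 5.7
```

Request:
step_arm:
  moves:
    - [[0, 0, -0.04], [-0.2, 0.05, -0.04], -1]
    - [[0, 0, -0.04], [-0.45, 0.09, -0.04], -1]
    - [[0, 0, -0.06], [-0.7, 0.09, -0.04], -1]
    - [[0, 0, -0.1], [-0.9, 0.1, -0.04], -1]
    - [[0, 0, -0.12], [-1, 0.12, -0.04], -1]
    - [[0, 0, -0.12], [-1, 0.12, -0.04], -1]
    - [[0, 0, -0.12], [-1, 0.12, -0.04], -1]

```text
clock: 12.35
eef_pos: [470.4, 137.2, 326.9]
tcp_rot: [-3.14, -0.0, 1.63]
contact_force: [0.5, -0.0, -1.3]
opening: 0.111
grasp_force: 49.6
```

```bash
python3 - <<'E'
from h import *
s=telemetry.sense(); print(s['clock'],s['eef_pos'],s['tcp_rot'])
A=T([471,60.4,240],[np.pi,0,1.636]); B=T([471,60.4,155],[np.pi,0,1.636]); plan(A,B)
E
```

```text
12.35 [470.44051098 137.2189147  326.94528794] [-3.13979071e+00 -3.62271291e-05  1.62987603e+00]
turn [-0.0023, -0.0001, -0.0078] shift [-0.3836, -0.0191, 0.4347] len 116 ang 0.4
turn [-0.0023, -0.0001, -0.0078] shift [-0.3836, -0.0183, 0.8597] len 188 ang 0.4
```

Request:
step_arm:
  moves:
    - [[0, 0, -0.01], [-0.2, -0.02, 0], -1]
    - [[0, 0, -0.01], [-0.385, -0.02, 0.05], -1]
    - [[0, 0, -0.01], [-0.385, -0.02, 0.25], -1]
    - [[0, 0, -0.01], [-0.385, -0.02, 0.4], -1]
    - [[0, 0, -0.01], [-0.385, -0.02, 0.4], -1]
    - [[0, 0, -0.01], [-0.385, -0.02, 0.4], -1]

```text
clock: 12.95
eef_pos: [471.4, 61.1, 248.0]
tcp_rot: [-3.14, -0.0, 1.64]
contact_force: [0.1, -0.5, -0.5]
opening: 0.112
grasp_force: 49.5
```

Request:
step_arm:
  moves:
    - [[0, 0, 0], [0, 0, 0.12], -1]
    - [[0, 0, 0], [0, 0, 0.24], -1]
    - [[0, 0, 0], [0, 0, 0.34], -1]
    - [[0, 0, 0], [0, 0, 0.42], -1]
    - [[0, 0, 0], [0, 0, 0.46], -1]
    - [[0, 0, 0], [0, 0, 0.48], -1]
    - [[0, 0, 0], [0, 0, 0.48], -1]

```text
clock: 13.65
eef_pos: [472.1, 60.6, 152.6]
tcp_rot: [3.141, -0.0, 1.64]
contact_force: [0.2, -0.3, -0.9]
opening: 0.108
grasp_force: 49.6
```

Request:
step_arm:
  moves:
    - [[0, 0, 0], [0, 0, 0.01], -1]
    - [[0, 0, 0], [0, 0, 0.02], -1]
    - [[0, 0, 0], [0, 0, 0.02], -1]
    - [[0, 0, 0], [0, 0, 0.02], -1]

```text
clock: 14.05
eef_pos: [473.5, 60.5, 151.1]
tcp_rot: [3.137, -0.0, 1.639]
contact_force: [-4.8, 0.0, 25.9]
opening: 0.106
grasp_force: 53.3
```

Request:
step_arm:
  moves:
    - [[0, 0, 0], [0, 0, -0.015], -1]
    - [[0, 0, 0], [0, 0, -0.01], 0.2]
    - [[0, 0, 0], [0, 0, -0.01], 0.2]
    - [[0, 0, 0], [0, 0, -0.2], 0.2]
    - [[0, 0, 0], [0, 0, -0.45], 0.2]
    - [[0, 0, 0], [0, 0, -0.7], 0.2]
    - [[0, 0, 0], [0.05, 0, -0.9], 0.2]
    - [[0, 0, 0], [0.25, 0, -0.95], 0.2]

```text
clock: 14.85
eef_pos: [470.2, 109.0, 342.9]
tcp_rot: [3.134, 0.0, 1.636]
contact_force: [0.6, 1.7, -1.0]
opening: 0.598
grasp_force: 0.0
```

```bash
python3 - <<'E'
from h import *
s=telemetry.sense(); print(s['clock'],s['eef_pos'],s['tcp_rot'])
A=T([518,300,320],[np.pi,0,1.534]); B=T([518,396.5,250],[np.pi,0,1.534]); plan(A); plan(B,start=A)
E
```

```text
14.85 [470.20883686 109.04534224 342.86579966] [3.13422529e+00 3.15476265e-05 1.63614741e+00]
turn [0.0094, -0.0004, 0.1301] shift [0.9371, 0.2999, 0.1165] len 198 ang 5.9
turn [-0.0, -0.0, 0.0] shift [0.4822, -0.0178, 0.35] len 119 ang 0.0
```

Request:
step_arm:
  moves:
    - [[0, 0, 0.13], [0.2, 0.1, 0.05], 0.2]
    - [[0, 0, 0.13], [0.45, 0.2, 0.12], 0.2]
    - [[0, 0, 0.13], [0.7, 0.3, 0.13], 0.2]
    - [[0, 0, 0.13], [0.93, 0.3, 0.13], 0.2]
    - [[0, 0, 0.13], [0.93, 0.3, 0.13], 0.2]
    - [[0, 0, 0.13], [0.93, 0.3, 0.13], 0.2]

```text
clock: 15.45
eef_pos: [514.7, 300.9, 311.1]
tcp_rot: [-3.14, 0.001, 1.54]
contact_force: [0.1, 0.1, 0.3]
opening: 0.6
grasp_force: 0.0
```

Request:
step_arm:
  moves:
    - [[0, 0, 0], [0.2, -0.02, 0.1], 0.2]
    - [[0, 0, 0], [0.45, -0.02, 0.2], 0.2]
    - [[0, 0, 0], [0.48, -0.02, 0.33], 0.2]
    - [[0, 0, 0], [0.48, -0.02, 0.33], 0.2]

```text
clock: 15.85
eef_pos: [512.7, 394.5, 242.1]
tcp_rot: [-3.137, 0.004, 1.538]
contact_force: [-0.1, -1.3, -0.1]
opening: 0.603
grasp_force: 0.0
```

```bash
python3 - <<'E'
from h import *
np.set_printoptions(precision=1,suppress=True)
s=telemetry.sense(); print(s['clock'],s['eef_pos'],s['tcp_rot'])
im=save('wrist','w7.png')[:,:,::-1]; c=imaging.calibration('wrist')
g=im.max(2); m=(g<60).astype(np.uint8); n,l,st,ce=cv2.connectedComponentsWithStats(m)
for i in range(1,n):
    if 200<st[i,4]<3000: print(st[i],ce[i])
print([proj('wrist',[518,y,z],c) for y,z in ((396.5,218),(396.5-11,218),(396.5,170))])
A=T([518,396.5,178],[np.pi,0,1.534]);plan(A)
E
```

```text
15.85 [512.7 394.5 242.1] [-3.1  0.   1.5]
[259 183  18  58 949] [267.4 212.8]
[array([264.2, 222.6]), array([264.7, 240.4]), array([263.3, 195.3])]
turn [-0.0039, 0.0041, 0.0042] shift [0.014, 0.0229, 0.3312] len 66 ang 0.3
```

Request:
step_arm:
  moves:
    - [[0, 0, 0], [0.005, 0.03, 0.16], 0.2]
    - [[0, 0, 0], [0.005, 0.03, 0.325], 0.2]
    - [[0, 0, 0], [0.005, 0.03, 0.325], 0.2]
    - [[0, 0, 0], [0.005, 0.03, 0.325], -1]
    - [[0, 0, 0], [0.005, 0.03, 0.325], -1]
    - [[0, 0, 0], [0.005, 0.03, 0.325], -1]
    - [[0, 0, 0], [0.005, 0.03, 0.325], -1]

```text
clock: 16.6
eef_pos: [521.4, 397.1, 183.1]
tcp_rot: [3.139, -0.002, 1.537]
contact_force: [-0.8, -1.2, 8.3]
opening: 0.107
grasp_force: 51.3
```

Request:
step_arm:
  moves:
    - [[0, 0, 0], [0, 0, -0.025], -1]
    - [[0, 0, 0], [0, 0, -0.05], -1]
    - [[0, 0, 0], [0, 0, -0.05], -1]

```text
clock: 16.9
eef_pos: [520.7, 397.1, 192.1]
tcp_rot: [3.141, -0.001, 1.537]
contact_force: [0.8, 0.5, -0.7]
opening: 0.111
grasp_force: 50.1
```

Request:
step_arm:
  moves:
    - [[0, 0, 0], [0, -0.08, 0], -1]
    - [[0, 0, 0], [0, -0.2, 0], -1]
    - [[0, 0, 0], [0, -0.32, 0], -1]
    - [[0, 0, 0], [0, -0.32, 0], -1]
    - [[0, 0, 0], [0, -0.32, -0.2], -1]
    - [[0, 0, 0], [0, -0.32, -0.45], -1]
    - [[0, 0, 0], [0, -0.32, -0.65], -1]
    - [[0, 0, 0], [0, -0.32, -0.65], -1]

```text
clock: 17.7
eef_pos: [458.4, 400.7, 327.4]
tcp_rot: [3.134, -0.007, 1.538]
contact_force: [-0.3, 0.4, -0.2]
opening: 0.113
grasp_force: 50.2
```

```bash
python3 - <<'E'
from watch import *
s=telemetry.sense(); print(s['clock'],s['eef_pos'],s['tcp_rot'],s['opening'])
edge()
im=save('wrist','w8.png')[:,:,::-1]; print(im[150:180:3,258].tolist())
A=T([466,260,330],[np.pi,0,1.57]); B=T([467.6,112.3,330],[np.pi,0,1.636]); plan(A,B)
E
```

```text
17.7 [458.4 400.7 327.4] [ 3.1 -0.   1.5] 0.11325518272101441
scene [(array([471.,   8.]), 0.87)]
  corner 213 213 moved 0 0 1.0
  corner 237 226 moved 0 0 1.0
  corner 262 155 moved 1 0 0.81
  corner 284 166 moved 0 0 1.0
side [(array([473.,   7.]), 0.84)]
  corner 229 271 moved 0 0 1.0
  corner 263 260 moved 0 0 1.0
  corner 198 189 moved 0 0 0.91
  corner 229 182 moved -12 -12 0.72
[[38, 66, 115], [34, 64, 113], [35, 63, 113], [34, 64, 113], [36, 64, 112], [93, 103, 123], [97, 107, 124], [97, 106, 123], [98, 108, 124], [99, 108, 123]]
turn [-0.0028, 0.0025, -0.0416] shift [-0.689, 0.0743, -0.053] len 139 ang 1.9
turn [-0.0028, 0.0024, -0.1257] shift [-1.4268, 0.107, -0.0516] len 286 ang 5.7
```

Request:
step_arm:
  moves:
    - [[0, 0, -0.04], [-0.2, 0.05, -0.04], -1]
    - [[0, 0, -0.04], [-0.45, 0.08, -0.04], -1]
    - [[0, 0, -0.06], [-0.7, 0.09, -0.04], -1]
    - [[0, 0, -0.1], [-0.9, 0.1, -0.04], -1]
    - [[0, 0, -0.125], [-1, 0.1, -0.04], -1]
    - [[0, 0, -0.125], [-1, 0.1, -0.04], -1]
    - [[0, 0, -0.125], [-1, 0.1, -0.04], -1]

```text
clock: 18.65
eef_pos: [469.5, 198.1, 328.1]
tcp_rot: [-3.14, 0.0, 1.634]
contact_force: [-0.9, 1.1, 0.0]
opening: 0.109
grasp_force: 50.2
```

```bash
python3 - <<'E'
from h import *
s=telemetry.sense(); print(s['clock'],s['eef_pos'],s['tcp_rot'])
B=T([467.6,112.3,248],[np.pi,0,1.636]); plan(B)
E
```

```text
18.65 [469.50977693 198.11570577 328.10875582] [-3.14023424e+00  6.35146129e-05  1.63386874e+00]
turn [-0.0017, 0.0001, -0.0027] shift [-0.4276, -0.036, 0.4006] len 117 ang 0.1
```

Request:
step_arm:
  moves:
    - [[0, 0, 0], [-0.2, -0.02, 0], -1]
    - [[0, 0, 0], [-0.425, -0.036, 0.05], -1]
    - [[0, 0, 0], [-0.425, -0.036, 0.25], -1]
    - [[0, 0, 0], [-0.425, -0.036, 0.4], -1]
    - [[0, 0, 0], [-0.425, -0.036, 0.4], -1]
    - [[0, 0, 0], [-0.425, -0.036, 0.4], -1]

```text
clock: 19.25
eef_pos: [468.1, 113.8, 249.0]
tcp_rot: [-3.14, 0.0, 1.636]
contact_force: [-0.8, 0.2, -0.4]
opening: 0.112
grasp_force: 50.0
```

Request:
step_arm:
  moves:
    - [[0, 0, 0], [0, 0, 0.12], -1]
    - [[0, 0, 0], [0, 0, 0.24], -1]
    - [[0, 0, 0], [0, 0, 0.34], -1]
    - [[0, 0, 0], [0, 0, 0.42], -1]
    - [[0, 0, 0], [0, 0, 0.46], -1]
    - [[0, 0, 0], [0, 0, 0.475], -1]
    - [[0, 0, 0], [0, 0, 0.475], -1]

```text
clock: 19.95
eef_pos: [468.7, 113.4, 154.8]
tcp_rot: [3.141, -0.0, 1.636]
contact_force: [0.3, -0.3, -0.8]
opening: 0.11
grasp_force: 50.1
```

Request:
step_arm:
  moves:
    - [[0, 0, 0], [0, 0, 0.01], -1]
    - [[0, 0, 0], [0, 0, 0.01], 0.2]
    - [[0, 0, 0], [0, 0, 0.01], 0.2]
    - [[0, 0, 0], [0, 0, -0.2], 0.2]
    - [[0, 0, 0], [0, 0, -0.45], 0.2]
    - [[0, 0, 0], [0, 0, -0.7], 0.2]
    - [[0, 0, 0], [-0.1, 0, -0.9], 0.2]
    - [[0, 0, 0], [-0.3, 0, -0.95], 0.2]

```text
clock: 20.75
eef_pos: [473.9, 54.1, 349.4]
tcp_rot: [3.133, -0.001, 1.638]
contact_force: [0.5, -0.5, -0.7]
opening: 0.6
grasp_force: 0.0
```

```bash
python3 - <<'E'
from h import *
s=telemetry.sense(); print(s['clock'],s['eef_pos'],s['tcp_rot'],s['qpos'])
im=save('side','d3.png'); 
cv2.imwrite('pics/d3c.png',cv2.resize(im[100:384,140:400,::-1],(650,600)))
A=T([520,-100,360],[np.pi,0,1.4]); B=T([540,-230,360],[np.pi,0,np.pi/2]); plan(A); plan(B,start=A)
E
```

```text
20.75 [473.93636893  54.11290986 349.42345992] [ 3.13329003e+00 -1.12494581e-03  1.63829816e+00] [1.09986613e-01 1.11201284e-02 1.79032735e+00 7.93830257e-04
 1.33180233e+00 4.23047433e-02]
turn [0.0099, 0.0029, 0.3014] shift [-0.7555, 0.1819, -0.0516] len 156 ang 13.6
turn [0.0, 0.0, -0.2175] shift [-0.6235, 0.209, 0.0] len 132 ang 9.8
```

View pics/d3c.png

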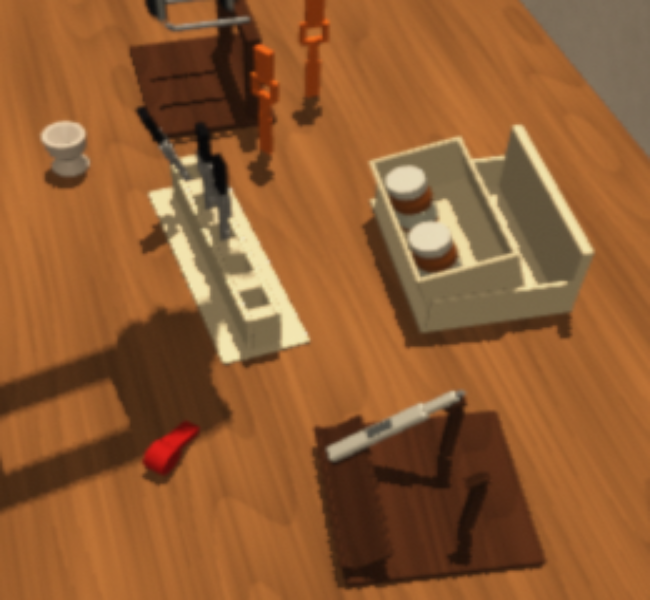

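All three spatulas stand in the top three wells, the last one leaning within its well. The thermometer lies on the rest from its foot at (335,452) to its tip at (460,397), and there are no tweezers on the second place. I'll turn the wrist and look at it from above.

```bash
python3 - <<'E'
from h import *
A=T([485,-100,380],[np.pi,0,0.9]); B=T([500,-270,370],[np.pi,0,0.15]); D=T([500,-295,340],[np.pi,0,-.07]); plan(A); plan(B,start=A); plan(D,start=B)
E
```

```text
turn [0.0105, 0.0004, 0.938] shift [-0.7443, 0.0081, -0.1529] len 152 ang 42.2
turn [0.0, -0.0, 0.9549] shift [-0.6192, 0.5871, 0.05] len 171 ang 43.0
turn [0.0, -0.0, 0.2801] shift [-0.0187, 0.1236, 0.15] len 39 ang 12.6
```

Request:
step_arm:
  moves:
    - [[0, 0, 0.15], [-0.15, 0, -0.15], 0.2]
    - [[0, 0, 0.35], [-0.3, 0, -0.15], 0.2]
    - [[0, 0, 0.94], [-0.5, 0, -0.15], 0.2]
    - [[0, 0, 0.94], [-0.745, 0, -0.15], 0.2]
    - [[0, 0, 0.94], [-0.745, 0, -0.15], 0.2]
    - [[0, 0, 0.94], [-0.745, 0, -0.15], 0.2]
    - [[0, 0, 0.94], [-0.745, 0, -0.15], 0.2]

```text
clock: 21.5
eef_pos: [481.4, -95.4, 374.0]
tcp_rot: [-3.141, -0.0, 0.9]
contact_force: [0.2, 0.7, -0.6]
opening: 0.603
grasp_force: 0.0
```

Request:
step_arm:
  moves:
    - [[0, 0, 0.95], [-0.62, 0.59, 0.05], 0.2]
    - [[0, 0, 0.95], [-0.62, 0.59, 0.05], 0.2]
    - [[0, 0, 0.95], [-0.62, 0.59, 0.05], 0.2]
    - [[0, 0, 0.95], [-0.62, 0.59, 0.05], 0.2]
    - [[0, 0, 0.95], [-0.62, 0.59, 0.05], 0.2]
    - [[0, 0, 0.95], [-0.62, 0.59, 0.05], 0.2]

```text
clock: 22.1
eef_pos: [496.7, -265.6, 363.7]
tcp_rot: [-3.141, 0.0, 0.153]
contact_force: [-0.3, 0.0, 0.6]
opening: 0.6
grasp_force: 0.0
```

```bash
python3 - <<'E'
from h import *
np.set_printoptions(precision=2,suppress=True)
s=telemetry.sense(); print(s['clock'],s['eef_pos'],s['tcp_rot'],s['qpos'])
D=T([510,-300,340],[np.pi,0,-.07]);plan(D)
imaging.grab_frame('wrist'); print(imaging.mark_of('wrist','thermometer'),imaging.recognise('wrist','thermometer'))
E
```

```text
22.1 [ 496.68 -265.63  363.67] [-3.14  0.    0.15] [-0.49  0.16  1.6   0.    1.39  0.92]
turn [-0.0007, 0.0006, 0.2834] shift [0.0398, 0.18, 0.1182] len 44 ang 12.8
[{'xy': [269.7, 140.5], 'conf': 0.82}] [{'extent': [266.8, 59.9, 40.4, 87.3], 'conf': 0.9}, {'extent': [0.0, 87.3, 174.8, 76.1], 'conf': 0.69}]
```

Request:
step_arm:
  moves:
    - [[0, 0, 0.28], [0.04, 0.18, 0.11], 0.2]
    - [[0, 0, 0.28], [0.04, 0.18, 0.11], 0.2]
    - [[0, 0, 0.28], [0.04, 0.18, 0.11], 0.2]
    - [[0, 0, 0.28], [0.04, 0.18, 0.11], 0.2]

```text
clock: 22.65
eef_pos: [509.9, -299.7, 342.4]
tcp_rot: [3.142, -0.0, -0.063]
contact_force: [-0.0, 0.3, -0.2]
opening: 0.597
grasp_force: 0.0
```

```bash
python3 - <<'E'
from h import *
np.set_printoptions(precision=2,suppress=True)
s=telemetry.sense(); print(s['clock'],s['eef_pos'],s['tcp_rot'],s['qpos'])
im=save('wrist','w9.png'); print(imaging.mark_of('wrist','thermometer'),imaging.recognise('wrist','thermometer')[0],imaging.mark_of('wrist','rest'))
cv2.imwrite('pics/w9b.png',cv2.resize(im[:,:,::-1],(768,576),interpolation=cv2.INTER_CUBIC))
E
```

```text
22.65 [ 509.93 -299.72  342.39] [ 3.14 -0.   -0.06] [-0.53  0.22  1.57  0.    1.35  1.1 ]
[{'xy': [244.2, 153.1], 'conf': 0.6}] {'extent': [240.6, 68.2, 15.7, 86.7], 'conf': 0.77} [{'xy': [281.3, 111.1], 'conf': 0.75}]
```

View pics/w9b.png

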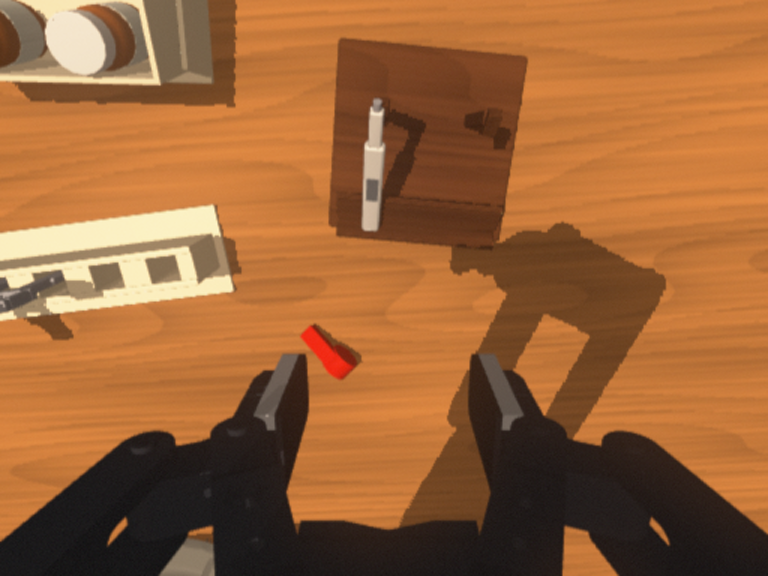

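The thermometer lies from its foot at (371,229) to its tip at (378,100). The rest's corners are (340,38), (526,57), (498,247) and (330,228).

```bash
python3 - <<'E'
from h import *
from scipy.optimize import least_squares
np.set_printoptions(precision=2,suppress=True)
c=imaging.calibration('wrist')
def model(v,s): return np.array([v[0]+s*.7071*np.cos(v[3]),v[1]+s*.7071*np.sin(v[3]),v[2]+s*.7071])
# upper-surface offset: points seen on top face are 5mm along normal
def n(v): return 5*np.array([-.7071*np.cos(v[3]),-.7071*np.sin(v[3]),.7071])
obs=[(0,(371,230)),(150,(378,99)),(110,(374.5,144))]
f=lambda v: np.concatenate([proj('wrist',model(v,s)+n(v),c)*1.5-np.array(p) for s,p in obs])
for z in (10,20,30):
    r_=least_squares(f,[505,-295,z,-.05],x_scale=[1,1,1,.02]); print(r_.x,r_.cost,r_.fun)
v=r_.x
for z in (0,12): 
    q=[at_z('wrist',(a/1.5,b/1.5),z,c)[:2] for a,b in ((340,38),(526,57),(498,247),(330,228))]; print(z,np.array(q),[np.linalg.norm(q[i]-q[i-1]) for i in range(4)])
for cam,a,b in (('scene',(195.3,254),(220,263)),('side',(275,316),(325,289))): print(cam,proj(cam,model(v,0)),proj(cam,model(v,150)),a,b)
E
```

```text
[ 504.82 -284.57   43.     -0.15] 0.42612976214716036 [-0.25  0.09 -0.47  0.11  0.72 -0.19]
[ 504.82 -284.57   43.     -0.15] 0.4261297621474433 [-0.25  0.09 -0.47  0.11  0.72 -0.19]
[ 504.82 -284.57   43.     -0.15] 0.4261297621474569 [-0.25  0.09 -0.47  0.11  0.72 -0.19]
0 [[ 668.86 -267.49]
 [ 642.1  -434.81]
 [ 466.4  -409.54]
 [ 497.1  -241.05]] [np.float64(173.78003790216476), np.float64(169.4500638819339), np.float64(177.50422158912434), np.float64(171.2607994904903)]
12 [[ 666.82 -268.43]
 [ 640.72 -431.62]
 [ 469.37 -406.97]
 [ 499.31 -242.64]] [np.float64(169.48432362851293), np.float64(165.26138337020186), np.float64(173.11644824347022), np.float64(167.0273589309796)]
scene [195.87 252.79] [218.79 258.67] (195.3, 254) (220, 263)
side [273.9  311.04] [327.51 280.37] (275, 316) (325, 289)
```

```bash
python3 - <<'E'
from h import *
from scipy.optimize import least_squares
np.set_printoptions(precision=2,suppress=True)
c={k:imaging.calibration(k) for k in('wrist','scene','side')}
def model(v,s): return np.array([v[0]+s*.7071*np.cos(v[3]),v[1]+s*.7071*np.sin(v[3]),v[2]+s*.7071])
def n(v): return 5*np.array([-.7071*np.cos(v[3]),-.7071*np.sin(v[3]),.7071])
obs=[('wrist',0,(371/1.5,230/1.5)),('wrist',150,(378/1.5,99/1.5)),('wrist',110,(374.5/1.5,144/1.5)),('side',0,(273.5,315.3)),('side',150,(324.8,287.4)),('scene',150,(219.5,261.5))]
# pale pixels in scene for ends
im=cv2.imread('pics/scene0.png'); g=cv2.cvtColor(im,cv2.COLOR_BGR2HSV); m=((g[:,:,2]>120)&(g[:,:,1]<80)); m[:240]=0;m[275:]=0;m[:,:185]=0;m[:,232:]=0
ys,xs=np.where(m); print('scene pale',list(zip(xs,ys))[:3],list(zip(xs,ys))[-3:],xs.min(),xs.max(),ys.min(),ys.max())
im=cv2.imread('pics/side0.png'); g=cv2.cvtColor(im,cv2.COLOR_BGR2HSV); m=((g[:,:,2]>120)&(g[:,:,1]<80)); m[:275]=0;m[330:]=0;m[:,:260]=0;m[:,340:]=0
ys,xs=np.where(m); print('side pale',xs.min(),ys[xs<xs.min()+2].mean(),xs.max(),ys[xs>xs.max()-2].mean())
f=lambda v: np.concatenate([proj(k,model(v,s)+n(v),c[k])-np.array(p) for k,s,p in obs])
r_=least_squares(f,[505,-295,30,-.15],x_scale=[1,1,1,.02],loss='soft_l1'); print(r_.x,r_.fun.reshape(-1,2))
v=r_.x
for s in (97,): print(s,model(v,s))
for z in (10,20,30):
    r_=least_squares(lambda w:f([*w[:2],z,-.155]),[505,-295]); print(z,r_.x,r_.fun.reshape(-1,2).tolist() and r_.cost)
E
```

```text
scene pale [(np.int64(197), np.int64(252)), (np.int64(198), np.int64(252)), (np.int64(196), np.int64(253))] [(np.int64(216), np.int64(262)), (np.int64(217), np.int64(262)), (np.int64(218), np.int64(262))] 194 218 252 262
side pale 271 313.3333333333333 324 285.0
[ 505.19 -284.02   18.84   -0.15] [[ 0.   -3.45]
 [-0.22  1.18]
 [ 0.62 -0.97]
 [-1.43  0.01]
 [-0.14 -1.85]
 [-0.89  0.13]]
97 [ 572.98 -294.46   87.43]
10 [ 504.76 -283.06] 16.559502459761163
20 [ 504.78 -284.08] 10.139967703371953
30 [ 504.8  -285.06] 17.34591091182977
```

```bash
python3 - <<'E'
from h import *
s=telemetry.sense(); print(s['eef_pos'],s['tcp_rot'])
A=T([573,-294.5,200],[np.pi,0,-.152]);B=T([573,-294.5,69],[np.pi,0,-.152]); plan(A); plan(B,start=A)
E
```

```text
[ 509.87617564 -300.05207983  342.6147296 ] [ 3.14120883e+00 -8.62436954e-04 -6.63957070e-02]
turn [0.0004, -0.0011, 0.109] shift [0.3125, -0.0489, 0.7133] len 156 ang 4.9
turn [0.0, 0.0, 0.0] shift [-0.0, 0.0, 0.655] len 131 ang 0.0
```

Request:
step_arm:
  moves:
    - [[0, 0, 0.109], [0.15, -0.02, 0.2], 0]
    - [[0, 0, 0.109], [0.31, -0.049, 0.4], 0]
    - [[0, 0, 0.109], [0.31, -0.049, 0.6], 0]
    - [[0, 0, 0.109], [0.31, -0.049, 0.7], 0]
    - [[0, 0, 0.109], [0.31, -0.049, 0.7], 0]

```text
clock: 23.35
eef_pos: [570.6, -293.7, 198.7]
tcp_rot: [-3.14, 0.006, -0.153]
contact_force: [-0.2, -0.5, 0.7]
opening: 0.5
grasp_force: 0.0
```

```bash
python3 - <<'E'
from h import *
np.set_printoptions(precision=2,suppress=True)
s=telemetry.sense(); print(s['eef_pos'],s['tcp_rot'])
im=save('wrist','w10.png'); c=imaging.calibration('wrist')
B=T([573,-294.5,69],[np.pi,0,-.152]); plan(B)
for t in (0,50,97,110,150):
    v=[505,-284,20,-.152]; print(t,proj('wrist',[v[0]+t*.7071*np.cos(v[3])-3.5,v[1]+t*.7071*np.sin(v[3]),v[2]+t*.7071+3.5],c))
E
```

```text
[ 570.6  -293.69  198.65] [-3.14  0.01 -0.15]
turn [-0.001, 0.0029, -0.0016] shift [0.0079, -0.0002, 0.6606] len 132 ang 0.2
0 [258.99 230.71]
50 [258.96 212.2 ]
97 [258.92 189.13]
110 [258.91 181.41]
150 [258.87 152.49]
```

View pics/w10.png

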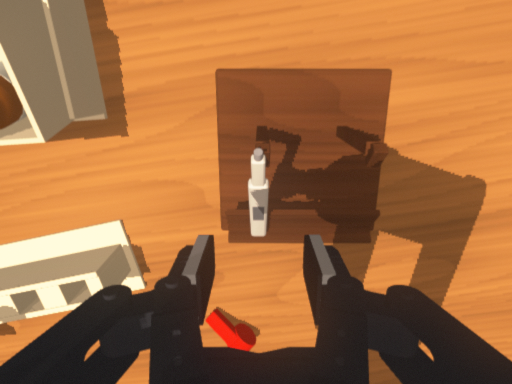

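The thermometer shows at column 258, its foot at row 235 and tip at row 149, which matches the model. Descending and gripping.

Request:
step_arm:
  moves:
    - [[0, 0, 0], [0.008, 0, 0.2], 0]
    - [[0, 0, 0], [0.008, 0, 0.4], 0]
    - [[0, 0, 0], [0.008, 0, 0.6], 0]
    - [[0, 0, 0], [0.008, 0, 0.65], 0]
    - [[0, 0, 0], [0.008, 0, 0.65], -1]
    - [[0, 0, 0], [0.008, 0, 0.65], -1]
    - [[0, 0, 0], [0.008, 0, 0.65], -1]
    - [[0, 0, 0], [0.008, 0, 0.65], -1]
  squeeze: 60

```text
clock: 24.2
eef_pos: [575.3, -296.1, 74.5]
tcp_rot: [3.14, -0.004, -0.154]
contact_force: [-0.6, 0.4, 8.5]
opening: 0.172
grasp_force: 59.1
```

Request:
step_arm:
  moves:
    - [[0, 0, 0], [0, 0, -0.05], -1]
    - [[0, 0, 0], [0, 0, -0.2], -1]
    - [[0, 0, 0], [0, 0, -0.4], -1]
    - [[0, 0, 0], [0, 0, -0.65], -1]
    - [[0, 0, 0], [0, 0, -0.9], -1]
    - [[0, 0, 0], [0, 0, -1], -1]
    - [[0, 0, 0], [0, 0, -1], -1]

```text
clock: 24.9
eef_pos: [575.6, -296.2, 277.7]
tcp_rot: [3.139, -0.008, -0.154]
contact_force: [0.5, -0.4, -0.8]
opening: 0.172
grasp_force: 58.5
```

```bash
python3 - <<'E'
from watch import *
s=telemetry.sense(); print(s['clock'],s['eef_pos'],s['tcp_rot'],s['opening'],s['qpos'])
edge()
# target: thermometer vertical, foot at w0 ; tool yaw = caddy yaw
Y=.065; w0=np.array([481.2,-95.3])
def G(zf,xy,s_=101,p=-np.pi/4):
    M=T([0,0,0],[np.pi,0,0]); Rm=R.from_euler('xyz',[np.pi,p,Y]).as_matrix(); g=np.array([*xy,zf+s_]); M[:3,:3]=Rm; M[:3,3]=g+19*Rm[:,2]; return M
A=G(150,[490,-220]); B=G(150,w0); E=G(8,w0)
print(A[:3,3],B[:3,3],E[:3,3]); plan(A); plan(B,start=A); plan(E,start=B)
E
```

```text
24.9 [ 575.6 -296.2  277.7] [ 3.1 -0.  -0.2] 0.17201183637566073 [-0.5  0.3  1.5  0.   1.2  1.2]
scene [(array([474.,  20.]), 0.94)]
  corner 213 213 moved 0 0 0.72
  corner 237 226 moved 0 0 1.0
  corner 262 155 moved 1 0 0.74
  corner 284 166 moved 0 0 1.0
side [(array([478.,   7.]), 0.85)]
  corner 229 271 moved 0 0 1.0
  corner 263 260 moved 0 0 1.0
  corner 198 189 moved 0 0 1.0
  corner 229 182 moved -13 -15 0.68
[ 503.4 -219.1  237.6] [494.6 -94.4 237.6] [494.6 -94.4  95.6]
turn [0.1085, 0.9987, -0.2654] shift [-0.4016, -0.3201, 0.1662] len 108 ang 46.8
turn [0.0, -0.0, 0.0] shift [-0.0024, -0.625, -0.0024] len 125 ang 0.0
turn [0.0, -0.0, 0.0] shift [-0.502, 0.0, 0.502] len 142 ang 0.0
```

Request:
step_arm:
  moves:
    - [[0.108, 1, -0.265], [-0.4, -0.32, 0.165], -1]
    - [[0.108, 1, -0.265], [-0.4, -0.32, 0.165], -1]
    - [[0.108, 1, -0.265], [-0.4, -0.32, 0.165], -1]
    - [[0.108, 1, -0.265], [-0.4, -0.32, 0.165], -1]
    - [[0.108, 1, -0.265], [-0.4, -0.32, 0.165], -1]
    - [[0.108, 1, -0.265], [-0.4, -0.32, 0.165], -1]
    - [[0.108, 1, -0.265], [-0.4, -0.32, 0.165], -1]
    - [[0.108, 1, -0.265], [-0.4, -0.32, 0.165], -1]

```text
clock: 25.9
eef_pos: [503.5, -219.3, 237.3]
tcp_rot: [3.14, -0.789, 0.065]
contact_force: [1.2, 0.8, -0.6]
opening: 0.171
grasp_force: 58.5
```

```bash
python3 - <<'E'
from watch import *
s=telemetry.sense(); print(s['clock'],s['eef_pos'],s['tcp_rot'].round(3),s['opening'],s['qpos'])
Y=.065; w0=np.array([481.2,-95.3])
def G(zf,xy,s_=101,p=-np.pi/4):
    M=np.eye(4); Rm=R.from_euler('xyz',[np.pi,p,Y]).as_matrix(); g=np.array([*xy,zf+s_]); M[:3,:3]=Rm; M[:3,3]=g+19*Rm[:,2]; return M
B=G(110,w0); plan(B)
im=save('scene','s4.png'); b=save('side','d4.png')
cv2.imwrite('pics/cmp4.png',cv2.resize(np.hstack([im[150:290,150:290],b[190:330,180:320]])[:,:,::-1],(800,400),interpolation=cv2.INTER_CUBIC))
E
```

```text
25.9 [ 503.5 -219.3  237.3] [ 3.1 -0.8  0.1] 0.17093638316703397 [-0.7  0.1  2.3  1.2  0.6 -0.2]
turn [0.0017, -0.004, -0.0002] shift [-0.1437, -0.6263, 0.1366] len 131 ang 0.2
```

View pics/cmp4.png

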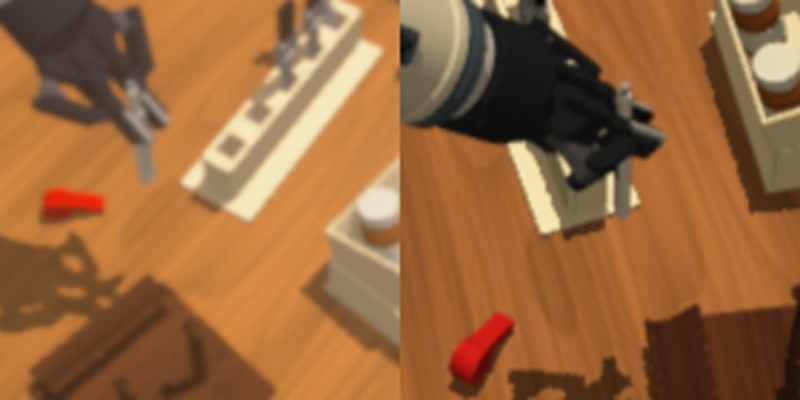

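The thermometer hangs upright in the grip, with its foot at (147,180) in the left crop and (622,215) in the right one. Checking the foot position against the plan.

```bash
python3 - <<'E'
from h import *
a=(201.5,213);b=(257.7,265.3)
print(tri([ray('scene',a),ray('side',b)]),proj('scene',[490,-220,150]),proj('side',[490,-220,150]))
E
```

```text
[ 484.34532254 -222.23822162  145.07737423] [203.1609767 213.2232156] [259.58086569 261.51279107]
```

Request:
step_arm:
  moves:
    - [[0, 0, 0], [0, -0.2, 0], -1]
    - [[0, 0, 0], [0, -0.4, 0], -1]
    - [[0, 0, 0], [0, -0.626, 0.01], -1]
    - [[0, 0, 0], [-0.133, -0.626, 0.147], -1]
    - [[0, 0, 0], [-0.133, -0.626, 0.147], -1]
    - [[0, 0, 0], [-0.133, -0.626, 0.147], -1]

```text
clock: 26.6
eef_pos: [497.9, -93.1, 197.0]
tcp_rot: [-3.139, -0.784, 0.064]
contact_force: [0.5, -0.2, -1.0]
opening: 0.17
grasp_force: 58.7
```

```bash
python3 - <<'E'
from h import *
np.set_printoptions(precision=1,suppress=True)
s=telemetry.sense(); print(s['clock'],s['eef_pos'],s['tcp_rot'].round(3),s['opening'],s['qpos'])
im=save('scene','s5.png'); b=save('side','d5.png')
cv2.imwrite('pics/cmp5.png',cv2.resize(np.hstack([im[140:240,190:290],b[170:270,190:290]])[:,:,::-1],(800,400),interpolation=cv2.INTER_CUBIC))
for cam in('scene','side'): print([proj(cam,p) for p in ([481.2,-95.3,65],[481.2,-95.3,105])], 'origin')
E
```

```text
26.6 [497.9 -93.1 197. ] [-3.1 -0.8  0.1] 0.1698335531770359 [-0.4  0.   2.4  1.7  0.3 -0.5]
[array([230.9, 199.8]), array([230.3, 191.7])] origin
[array([240.8, 239.4]), array([240.5, 229.4])] origin
```

View pics/cmp5.png

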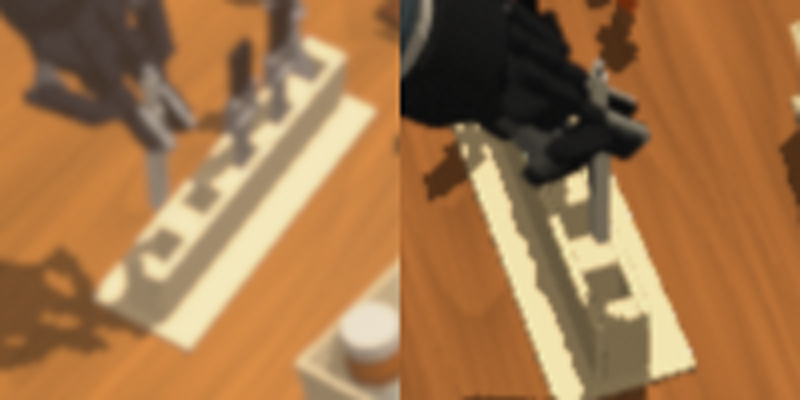

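The foot is at (229,191) in the scene view and (240,230) in the side view, within 1 px of the point above well 0. Inserting.

Request:
step_arm:
  moves:
    - [[0, 0, 0], [-0.08, 0, 0.08], -1]
    - [[0, 0, 0], [-0.16, 0, 0.16], -1]
    - [[0, 0, 0], [-0.24, 0, 0.24], -1]
    - [[0, 0, 0], [-0.3, 0, 0.3], -1]
    - [[0, 0, 0], [-0.32, 0, 0.32], -1]
    - [[0, 0, 0], [-0.32, 0, 0.32], -1]
    - [[0, 0, 0], [-0.32, 0, 0.32], -1]

```text
clock: 27.4
eef_pos: [499.7, -94.9, 109.4]
tcp_rot: [3.141, -0.79, 0.065]
contact_force: [0.0, 0.4, -0.2]
opening: 0.172
grasp_force: 58.7
```

Request:
step_arm:
  moves:
    - [[0, 0, 0], [-0.01, 0, 0.01], -1]
    - [[0, 0, 0], [-0.02, 0, 0.02], -1]
    - [[0, 0, 0], [-0.025, 0, 0.025], -1]
    - [[0, 0, 0], [-0.025, 0, 0.025], -1]
    - [[0, 0, 0], [-0.025, 0, 0.025], -1]

```text
clock: 27.9
eef_pos: [499.0, -94.8, 101.6]
tcp_rot: [3.14, -0.788, 0.066]
contact_force: [-1.1, -0.1, -0.1]
opening: 0.171
grasp_force: 58.7
```

Request:
step_arm:
  moves:
    - [[0, 0, 0], [-0.007, 0, 0.007], -1]
    - [[0, 0, 0], [-0.014, 0, 0.014], -1]
    - [[0, 0, 0], [-0.014, 0, 0.014], -1]
    - [[0, 0, 0], [-0.014, 0, 0.014], -1]

```text
clock: 28.3
eef_pos: [498.9, -94.8, 97.5]
tcp_rot: [3.14, -0.788, 0.066]
contact_force: [0.4, 0.4, 0.2]
opening: 0.171
grasp_force: 58.7
```

Request:
step_arm:
  moves:
    - [[0, 0, 0], [-0.007, 0, 0.007], -1]
    - [[0, 0, 0], [-0.007, 0, 0.007], -1]
    - [[0, 0, 0], [-0.007, 0, 0.007], -0.2]
    - [[0, 0, 0], [-0.007, 0, 0.007], -0.2]
    - [[0, 0, 0], [-0.007, 0, 0.007], -0.2]
    - [[0, 0, 0], [0, 0, -0.1], -0.2]
    - [[0, 0, 0], [0, 0, -0.3], -0.2]
    - [[0, 0, 0], [0, 0, -0.5], -0.2]

```text
clock: 29.1
eef_pos: [435.4, -97.8, 161.4]
tcp_rot: [-3.139, -0.789, 0.065]
contact_force: [0.2, 0.3, 0.7]
opening: 0.402
grasp_force: 0.0
```

```bash
python3 - <<'E'
from h import *
s=telemetry.sense(); print(s['clock'],s['eef_pos'],s['tcp_rot'].round(3),s['opening'],s['contact_force'])
im=save('scene','s6.png'); b=save('side','d6.png')
cv2.imwrite('pics/cmp6.png',cv2.resize(np.hstack([im[90:250,170:330],b[130:290,160:320]])[:,:,::-1],(800,400),interpolation=cv2.INTER_CUBIC))
E
```

```text
29.1 [435.41543984 -97.75953858 161.38957014] [-3.139 -0.789  0.065] 0.402032961831211 [0.1788276  0.27426974 0.72179485]
```

View pics/cmp6.png

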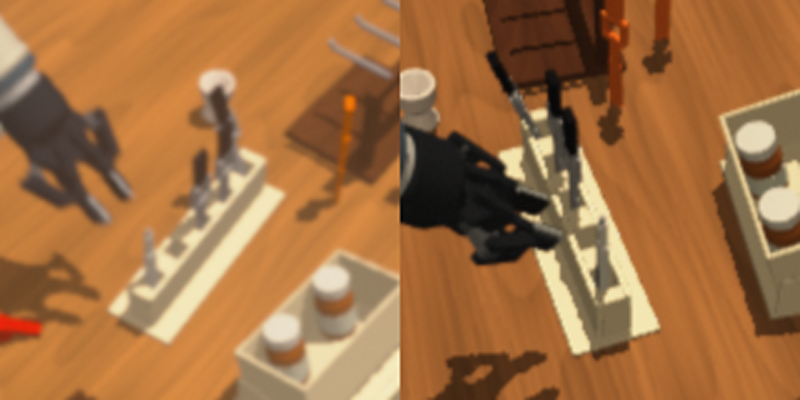

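The thermometer stands in the end well, with its tip at (601,222) in the right crop, and the three spatulas stand in wells 2 to 4. Last, a retreat and a height check.

Request:
step_arm:
  moves:
    - [[0, 0, 0], [0.1, 0, -0.2], -0.2]
    - [[0, 0, 0], [0.2, 0, -0.4], -0.2]
    - [[0, 0, 0], [0.2, 0, -0.4], -0.2]
    - [[0, 0, 0], [0.2, 0, -0.4], -0.2]
    - [[0, 0, 0], [0.2, 0, -0.4], -0.2]

```text
clock: 29.7
eef_pos: [409.2, -100.6, 248.3]
tcp_rot: [3.14, -0.795, 0.068]
contact_force: [-0.5, -0.4, 0.2]
opening: 0.402
grasp_force: 0.0
```

```bash
python3 - <<'E'
from h import *
np.set_printoptions(precision=1,suppress=True)
t=tri([ray('scene',(230,182.5)),ray('side',(240.6,218))]); print('thermo tip',t)
im=imaging.grab_frame('scene'); b=imaging.grab_frame('side')
# dark tab tops of spatulas (crop px -> full)
S=[(219,88),(222,103),(200,153)];D=[(494,58),(553,75),(570,110)]
for p,q in zip(S,D):
    p=(170+p[0]*.4,90+p[1]*.4); q=(160+(q[0]-400)*.4,130+q[1]*.4); print(tri([ray('scene',p),ray('side',q)]))
from watch import edge; edge()
for n in('eggcup','whistle'): 
    for cam in('scene','side'): print(n,cam,[np.round(x['xy']) for x in imaging.mark_of(cam,n)][:2])
print(telemetry.sense()['eef_pos'])
E
```

```text
thermo tip [482.1 -94.8 147.6]
[426.9 113.  175.3]
[470.8  53.7 209.2]
[479.6   4.6 190.9]
scene [(array([477.,   9.]), 0.89)]
  corner 213 213 moved 0 0 0.99
  corner 237 226 moved 0 0 1.0
  corner 262 155 moved 1 0 0.74
  corner 284 166 moved 0 0 1.0
side [(array([473.,   5.]), 0.93), (array([ 356., -236.]), 0.43)]
  corner 229 271 moved 0 0 1.0
  corner 263 260 moved 0 0 1.0
  corner 198 189 moved 1 2 0.73
  corner 229 182 moved -13 -15 0.68
eggcup scene [array([256., 135.]), array([250., 188.])]
eggcup side []
whistle scene []
whistle side [array([202., 321.])]
[408.2 -99.8 245.4]
```

```bash
python3 -c "
from h import *
print(r.sign_off())"
```

```text
the job is handed in; nothing more can be done
None
```

I handed the job in with all three spatulas (blade down, wells 2–4) and the thermometer (tip up, well 0) standing in the caddy. There were no tweezers on the rest. The spatula in well 4 leans about 0.27 rad against the 0.35 limit, and sign-off gave no verdict.

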